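# Sort the vase stones and tidy the vanity

### The arm

A 6-joint arm with a two-finger parallel gripper is mounted at the origin on the work surface. World frame = base frame: x ahead of the robot, y to its left, z up, the work surface at z = 0. Lengths are in m, angles in rad, forces in N, time in s.
With the tool pointing down it reaches from about 0.35 to 0.975 m from the base axis. Payload 4.9 kg.
Tool frame: the origin (TCP) lies at the very end of the fingers, on their centre line; the grasp point (between the pads) lies 19 mm behind it; z points along the fingers, y is the line along which they close (so a half turn about z gives the same grasp; the last joint's range is limited). The gripper opens to 85 mm and grips with 20 to 120 N. Pads are 22 mm wide; open, the fingers measure 114 mm over their backs; the gripper's body (76 mm by 85 mm) begins 54 mm behind the grasp point. The pads swing forward as they close: fully open they stand 13 mm farther back than shut.
Start: joints at [1.054, 0.053, 1.613, -0, 1.476, -0.119], TCP at [0.242, 0.576, 0.231] pointing down, gripper open.
Joint ranges: [-3.01, 3.01], [-1.01, 2.22], [0.06, 2.58], [-1.02, 4.17], [0.09, 2.62], [-3.14, 3.14]. Speed limits (rad/s): [2.57, 2.57, 3.14, 3.14, 3.14, 3.14].

### API

Orientations are given as a unit quaternion [w, x, y, z].
In Python, from plant import manip gives the robot as it stands.
- The arm moves only by the tool play_rows, never from a script. Its argument "series" is a list that holds one entry, the list of rows, each a list of 7 numbers: the shift along the world's x, y, z in m, then the turn, a rotation vector about the world's x, y, z in degrees, then the opening, from 0 (shut) to 1 (fully open). In form: [[[dx, dy, dz, rx, ry, rz, grip], ...]]. A call has 1 to 10 rows; each row shifts and turns the commanded pose from where the row before left it; what a row does not reach is not made up. A row lasts 1/10 s, in which the tool goes at most 50 mm and 8.59 degrees, less where a joint would pass 70% of its speed; a pose out of reach is approached as far as the arm can. A call with a gripper value outside its range is refused whole. The fingers move at their own pace and stop on an object; the grip force is fixed at half the most. Time passes only in rows, so rows that do not move let the fingers close. It gives the time, the measured TCP pose, the force, the opening and the grip force at its end, in the units of the state.
- manip.state(): the state, without advancing time (a new reading comes with each control period).
- manip.grab_frame(name): name is "scene" or "top"; returns a dict with "frame" (420x560x3 uint8, blue, green, red), "mtx" (3x3 intrinsics, pixels), "R" (3x3) and "t" (3): a world point X has camera coordinates R X + t. Camera axes: x right, y down, z forward; pixel columns grow to the right and rows downward; lengths in m; the calibration is good to about 2 mm. A picture is of the moment at which its call begins. There is no depth.
- manip.job_done(): hands the job in; it is judged then, once.
The state is a dict: "time": time; "joint_pos": joint angles; "joint_vel": joint speeds; "joint_efforts": joint torques, N m; "tool_pos": TCP position; "tool_rot": TCP orientation; "contact_force": force on the tool from outside, world axes, zero at the start; "ft_torque": the same for the moment, N m; "gripper_width": opening from 0.0 (shut) to 1.0 (fully open); "grasp_force": force on a finger pad.
Only numpy, scipy, OpenCV 4.12 (cv2) and the standard library are available. Lean on these libraries where they do the work, as an engineer would, in place of code of your own. Each camera call takes 0.05 s, during which the arm holds its last target. There are 200 camera calls.

### The job

The vase was knocked over and its filling is being sorted on the vanity: first shake the sieve over the blue tub until every little green nugget has dropped into the tub while the large stones stay in the sieve, then tip the large stones out into the white tray, without the fingers touching nuggets or stones lying in the sieve, and set the empty sieve back level across the tub, about the middle. Put the stray stones from the counter into the white tray too, and stand the fallen vase upright on the middle of the cork mat; leave the bottle and the tumbler where they are.

Things in the scene. Friction and masses are not known exactly. Their poses are not given: they have to be found in the camera images.
- sieve: loose smooth steel sieve, 0.35 kg. Origin: centre of its underside, z up. Floor 4 mm thick, 160 (x) by 136 mm (y); its 25 mm flanges at both x ends rest on the tub's long walls. Walls 40 mm high at x = 57 and y = +-66 mm (x -59 to 59); the -x side is open to a pouring lip. Stones slide on it at about 20 degrees of slope; tipped 45 degrees about its bar, lip down, it empties
- sieve_slots (a point): centre of the sieve's floor top. Three open slots 18 mm wide, 110 mm long in x (x -55 to 55 mm), at y = -48, 0 and 48 mm; solid strips between, 30 mm wide, at y = -24 and 24 mm, and 7 mm wide along the y walls. Nuggets fit through the slots; shaking along y moves them off the strips. Axes as the sieve's
- sieve_bar (a point): centre of the sieve's black carrying bar, 100 mm above the underside; axes as the sieve's. The bar lies along y, 140 mm long, 14 mm thick in x, 20 mm high, on posts at y = +-66 mm
- sieve_lip (a point): middle of the pouring lip's edge, at x = -106, z = 14 mm of the sieve; the lip is 50 mm long, rises outwards at 12 degrees and has cheeks up to about 33 mm high at y = +-66 mm
- tub: fixed blue plastic catch tub, open on top, outside 140 mm in x, 206 mm in y, 45 mm high, walls and floor 8 mm. Origin: centre of its underside. The sieve rests across its two long walls (sieve x along tub x, underside at 45 mm) and can be slid along the tub's y
- tray: fixed white ceramic tray, open on top, outside 160 mm in x, 196 mm in y, 40 mm high, walls and floor 6 mm. Origin: centre of its underside
- vase: bronze-brown square vase, empty, open at its mouth, 54 x 54 mm, 125 mm tall, walls 5 mm, 0.26 kg. Origin: centre of its foot; z points from foot to mouth. It starts lying on one of its flat sides (origin 27 mm above the counter)
- mat: fixed round cork mat, 104 mm across, 4 mm thick; origin: centre of its underside
- nugget1: a little green glass nugget, a flat round disc 14 mm across and 9 mm thick, 10 g; origin: its centre; starts on a strip of the sieve's floor; may be absent
- nugget2: a little green glass nugget, a flat round disc 14 mm across and 9 mm thick, 10 g; origin: its centre; starts on a strip of the sieve's floor; may be absent
- nugget3: a little green glass nugget, a flat round disc 14 mm across and 9 mm thick, 10 g; origin: its centre; starts on a strip of the sieve's floor; may be absent
- nugget4: a little green glass nugget, a flat round disc 14 mm across and 9 mm thick, 10 g; origin: its centre; starts on a strip of the sieve's floor; may be absent
- nugget5: a little green glass nugget, a flat round disc 14 mm across and 9 mm thick, 10 g; origin: its centre; starts on a strip of the sieve's floor; may be absent
- nugget6: a little green glass nugget, a flat round disc 14 mm across and 9 mm thick, 10 g; origin: its centre; starts on a strip of the sieve's floor; may be absent
- stone1: a large stone: pale marble pebble, a flat round disc 40 mm across and 22 mm thick, 80 g. Origin: its centre; z is the disc's axis. Starts in the sieve; may be absent
- stone2: a large stone: pale marble pebble, a flat round disc 40 mm across and 22 mm thick, 80 g. Origin: its centre; z is the disc's axis. Starts in the sieve; may be absent
- stone3: a large stone: pale marble pebble, a flat round disc 40 mm across and 22 mm thick, 80 g. Origin: its centre; z is the disc's axis. Starts in the sieve; may be absent
- stray1: a large stone: pale marble pebble, a flat round disc 40 mm across and 22 mm thick, 80 g. Origin: its centre; z is the disc's axis. Lies loose on the counter in front of the tub and tray; may be absent
- stray2: a large stone: pale marble pebble, a flat round disc 40 mm across and 22 mm thick, 80 g. Origin: its centre; z is the disc's axis. Lies loose on the counter in front of the tub and tray; may be absent
- stray3: a large stone: pale marble pebble, a flat round disc 40 mm across and 22 mm thick, 80 g. Origin: its centre; z is the disc's axis. Lies loose on the counter in front of the tub and tray; may be absent
- stray4: a large stone: pale marble pebble, a flat round disc 40 mm across and 22 mm thick, 80 g. Origin: its centre; z is the disc's axis. Lies loose on the counter in front of the tub and tray; may be absent
- soap_bottle: bystander: amber bottle, 60 mm across, 125 mm tall, beyond the work; origin: centre of its underside
- tumbler: bystander: blue ceramic tumbler, 72 mm across, 85 mm tall; origin: centre of its underside
Not all that is in view belongs to the job. Of the things shaped like the mat, the cork one is meant. Leave any black look-alike of the stray3 alone.

How it is judged:
On the way, in this order (a step that is already met when the one before it is completed fails the run):
1. every nugget lies in the tub while the large stones are still in the sieve (x of nugget1 in the frame of tub between -0.062 and 0.062 m and y of nugget1 in the frame of tub between -0.095 and 0.095 m and z of nugget1 in the frame of tub between 0 and 0.045 m and x of nugget2 in the frame of tub between -0.062 and 0.062 m and y of nugget2 in the frame of tub between -0.095 and 0.095 m and z of nugget2 in the frame of tub between 0 and 0.045 m and x of nugget3 in the frame of tub between -0.062 and 0.062 m and y of nugget3 in the frame of tub between -0.095 and 0.095 m and z of nugget3 in the frame of tub between 0 and 0.045 m and x of nugget4 in the frame of tub between -0.062 and 0.062 m and y of nugget4 in the frame of tub between -0.095 and 0.095 m and z of nugget4 in the frame of tub between 0 and 0.045 m and x of nugget5 in the frame of tub between -0.062 and 0.062 m and y of nugget5 in the frame of tub between -0.095 and 0.095 m and z of nugget5 in the frame of tub between 0 and 0.045 m and x of nugget6 in the frame of tub between -0.062 and 0.062 m and y of nugget6 in the frame of tub between -0.095 and 0.095 m and z of nugget6 in the frame of tub between 0 and 0.045 m and x of stone1 in the frame of sieve between -0.105 and 0.057 m and y of stone1 in the frame of sieve between -0.066 and 0.066 m and z of stone1 in the frame of sieve between 0.002 and 0.05 m and x of stone2 in the frame of sieve between -0.105 and 0.057 m and y of stone2 in the frame of sieve between -0.066 and 0.066 m and z of stone2 in the frame of sieve between 0.002 and 0.05 m and x of stone3 in the frame of sieve between -0.105 and 0.057 m and y of stone3 in the frame of sieve between -0.066 and 0.066 m and z of stone3 in the frame of sieve between 0.002 and 0.05 m), for 0.2 s.
2. the large stones from the sieve lie in the white tray (x of stone1 in the frame of tray between -0.074 and 0.074 m and y of stone1 in the frame of tray between -0.092 and 0.092 m and z of stone1 in the frame of tray between 0 and 0.05 m and x of stone2 in the frame of tray between -0.074 and 0.074 m and y of stone2 in the frame of tray between -0.092 and 0.092 m and z of stone2 in the frame of tray between 0 and 0.05 m and x of stone3 in the frame of tray between -0.074 and 0.074 m and y of stone3 in the frame of tray between -0.092 and 0.092 m and z of stone3 in the frame of tray between 0 and 0.05 m), for 0.2 s.
At the end, for the whole second after the job is handed in: all nuggets in the tub; all large stones, strays included, in the tray; the vase upright (within 0.1 rad) on the mat, its foot's centre within 30 mm of the mat's; the sieve level (0.08 rad) on the tub, within 16 mm of its middle across (tub x) and 35 mm along (tub y); everything at rest (all of step 2 and x of nugget1 in the frame of tub between -0.062 and 0.062 m and y of nugget1 in the frame of tub between -0.095 and 0.095 m and z of nugget1 in the frame of tub between 0 and 0.045 m and x of nugget2 in the frame of tub between -0.062 and 0.062 m and y of nugget2 in the frame of tub between -0.095 and 0.095 m and z of nugget2 in the frame of tub between 0 and 0.045 m and x of nugget3 in the frame of tub between -0.062 and 0.062 m and y of nugget3 in the frame of tub between -0.095 and 0.095 m and z of nugget3 in the frame of tub between 0 and 0.045 m and x of nugget4 in the frame of tub between -0.062 and 0.062 m and y of nugget4 in the frame of tub between -0.095 and 0.095 m and z of nugget4 in the frame of tub between 0 and 0.045 m and x of nugget5 in the frame of tub between -0.062 and 0.062 m and y of nugget5 in the frame of tub between -0.095 and 0.095 m and z of nugget5 in the frame of tub between 0 and 0.045 m and x of nugget6 in the frame of tub between -0.062 and 0.062 m and y of nugget6 in the frame of tub between -0.095 and 0.095 m and z of nugget6 in the frame of tub between 0 and 0.045 m and x of stray1 in the frame of tray between -0.074 and 0.074 m and y of stray1 in the frame of tray between -0.092 and 0.092 m and z of stray1 in the frame of tray between 0 and 0.05 m and x of stray2 in the frame of tray between -0.074 and 0.074 m and y of stray2 in the frame of tray between -0.092 and 0.092 m and z of stray2 in the frame of tray between 0 and 0.05 m and x of stray3 in the frame of tray between -0.074 and 0.074 m and y of stray3 in the frame of tray between -0.092 and 0.092 m and z of stray3 in the frame of tray between 0 and 0.05 m and x of stray4 in the frame of tray between -0.074 and 0.074 m and y of stray4 in the frame of tray between -0.092 and 0.092 m and z of stray4 in the frame of tray between 0 and 0.05 m and angle between vase's own z axis and vertical below 0.1 rad and horizontal distance between vase and mat below 0.03 m and height (world z) of vase below 0.012 m and x of sieve in the frame of tub between -0.016 and 0.016 m and y of sieve in the frame of tub between -0.035 and 0.035 m and z of sieve in the frame of tub between 0.04 and 0.052 m and angle between sieve's own z axis and vertical below 0.08 rad and linear speed of each of sieve, vase, stone1, stone2, stone3, stray1, stray2, stray3, stray4, nugget1, nugget2, nugget3, nugget4, nugget5, nugget6 below 0.03 m/s); the robot touches nothing.
It fails at once if the fingers touch a nugget or large stone that lies in the sieve ((contact force between the fingers and nugget1 above 0.5 N and (x of nugget1 in the frame of sieve between -0.105 and 0.057 m and y of nugget1 in the frame of sieve between -0.066 and 0.066 m and z of nugget1 in the frame of sieve between 0.002 and 0.05 m)) or (contact force between the fingers and nugget2 above 0.5 N and (x of nugget2 in the frame of sieve between -0.105 and 0.057 m and y of nugget2 in the frame of sieve between -0.066 and 0.066 m and z of nugget2 in the frame of sieve between 0.002 and 0.05 m)) or (contact force between the fingers and nugget3 above 0.5 N and (x of nugget3 in the frame of sieve between -0.105 and 0.057 m and y of nugget3 in the frame of sieve between -0.066 and 0.066 m and z of nugget3 in the frame of sieve between 0.002 and 0.05 m)) or (contact force between the fingers and nugget4 above 0.5 N and (x of nugget4 in the frame of sieve between -0.105 and 0.057 m and y of nugget4 in the frame of sieve between -0.066 and 0.066 m and z of nugget4 in the frame of sieve between 0.002 and 0.05 m)) or (contact force between the fingers and nugget5 above 0.5 N and (x of nugget5 in the frame of sieve between -0.105 and 0.057 m and y of nugget5 in the frame of sieve between -0.066 and 0.066 m and z of nugget5 in the frame of sieve between 0.002 and 0.05 m)) or (contact force between the fingers and nugget6 above 0.5 N and (x of nugget6 in the frame of sieve between -0.105 and 0.057 m and y of nugget6 in the frame of sieve between -0.066 and 0.066 m and z of nugget6 in the frame of sieve between 0.002 and 0.05 m)) or (contact force between the fingers and stone1 above 0.5 N and (x of stone1 in the frame of sieve between -0.105 and 0.057 m and y of stone1 in the frame of sieve between -0.066 and 0.066 m and z of stone1 in the frame of sieve between 0.002 and 0.05 m)) or (contact force between the fingers and stone2 above 0.5 N and (x of stone2 in the frame of sieve between -0.105 and 0.057 m and y of stone2 in the frame of sieve between -0.066 and 0.066 m and z of stone2 in the frame of sieve between 0.002 and 0.05 m)) or (contact force between the fingers and stone3 above 0.5 N and (x of stone3 in the frame of sieve between -0.105 and 0.057 m and y of stone3 in the frame of sieve between -0.066 and 0.066 m and z of stone3 in the frame of sieve between 0.002 and 0.05 m))).
It fails at once if the bottle or the tumbler is moved more than 30 mm (distance of any of soap_bottle, tumbler from where it was at the start of the episode above 0.03 m).
Of nugget1, nugget2, nugget3, nugget4, nugget5, nugget6 only 3 to 6 are there at a start; the rules pass over those that are not, and their reading is None.
Of stone1, stone2, stone3 only 2 to 3 are there at a start; the rules pass over those that are not, and their reading is None.
Of stray1, stray2, stray3, stray4 only 2 to 4 are there at a start; the rules pass over those that are not, and their reading is None.
At some moment in a run one of vase, stray1, stray2, stray3, stray4 may be knocked a few centimetres aside while the robot is not near it.
It also fails if it takes over 210 s, if anything falls off the work surface, if the arm or the gripper's body presses on something with over 40 N, if the wrist force passes 120 N, or if a joint passes its speed limit or range.

## Working session

There is one attempt and no reset: what is moved stays moved. The work goes in short steps, Python scripts to look and compute and a tool call to move; the robot and the scene stay as the last step left them, time stands still between calls to the robot, and variables do not carry over. Pictures are saved under pics/ and viewed, at most 14 in all, crops included, and the job is handed in when it is done.

Besides the shell and the picture viewer there is one more tool, called after "Call:" as name(argument=value, ...), one argument or row to a line, values as JSON. play_rows: Moves the arm, as the interface text tells. Its arguments: {"type":"object","properties":{"series":{"type":"array"}},"required":["series"]}

```bash
mkdir -p pics; cat > h.py <<'E'
import cv2, numpy as np
from plant import manip
def grab(n):
    return manip.grab_frame(n)
def ray(f,u,v,z):
    K,R,t=map(np.array,(f["mtx"],f["R"],f["t"]))
    d=R.T@np.linalg.inv(K)@np.array([u,v,1.]); c=-R.T@t
    return c+d*(z-c[2])/d[2]
def proj(f,X):
    p=np.array(f["mtx"])@(np.array(f["R"])@np.array(X,float)+np.array(f["t"])); return p[:2]/p[2]
E
python3 - <<'E'
from h import *
for n in("scene","top"):
    f=grab(n); cv2.imwrite(f"pics/{n}0.png",cv2.resize(f["frame"],(800,600)))
    print(n,-np.array(f["R"]).T@np.array(f["t"]),np.array(f["mtx"]).round(1).tolist(), np.array(f["R"]).round(2).tolist())
s=manip.state();print(s)
E
```

```text
scene [1.02668459 0.35274262 1.19828341] [[453.7, 0.0, 284.6], [0.0, 453.7, 214.8], [0.0, 0.0, 1.0]] [[-0.61, 0.79, -0.0], [0.68, 0.52, -0.51], [-0.4, -0.32, -0.86]]
top [ 0.3148401  -0.08180524  1.3108283 ] [[494.7, 0.0, 279.0], [0.0, 494.7, 214.8], [0.0, 0.0, 1.0]] [[-0.0, -1.0, -0.03], [-0.99, 0.01, -0.16], [0.16, 0.03, -0.99]]
{'time': 0.1, 'joint_pos': array([ 1.05397436e+00,  5.33280433e-02,  1.61419432e+00, -3.09477619e-05,
        1.47602016e+00, -1.18980648e-01]), 'joint_vel': array([ 0.00040914, -0.00266629, -0.00287843, -0.00115997,  0.00038783,
        0.0004056 ]), 'joint_efforts': array([-5.32428312e-04, -3.94900239e+01, -3.71365070e+01, -1.68501724e-04,
        3.92916423e-03,  8.98201193e-06]), 'tool_pos': array([0.24184781, 0.57567512, 0.23014043]), 'tool_rot': array([-2.90106618e-04,  1.97609847e-01,  9.80280265e-01, -9.30895266e-04]), 'contact_force': array([ 0.55423202,  0.61310937, -0.59262053]), 'ft_torque': array([-0.00839209, -0.05740384,  0.00649218]), 'grasp_force': 0.0, 'gripper_width': 1.0013412268040753}
```

View pics/top0.png

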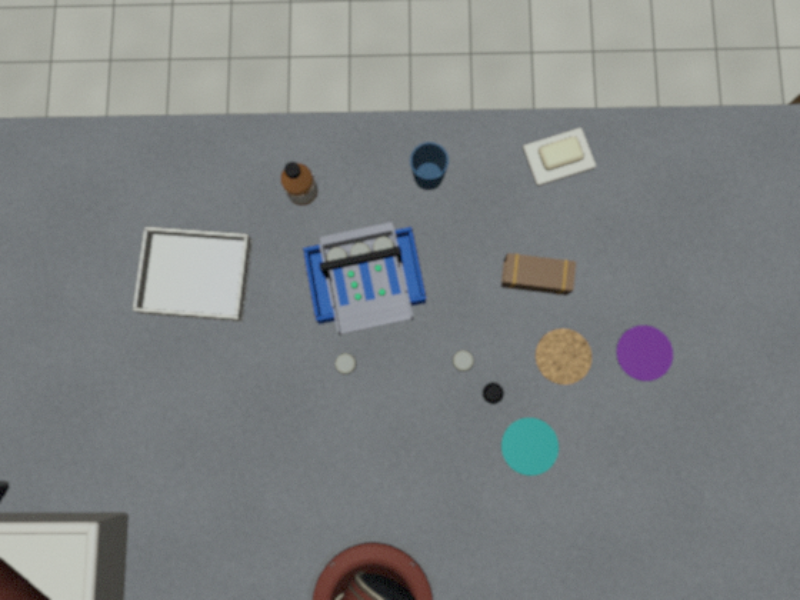

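View pics/scene0.png

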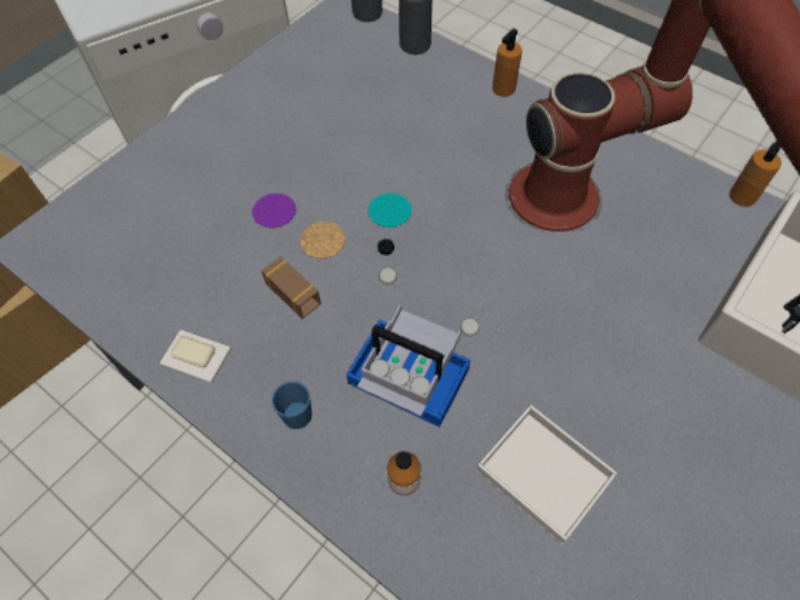

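Top view (800x600): sieve on the blue tub with its lip toward the robot. Bar centre is about (361,257), with three stones behind it and five nuggets at (351,273), (378,267), (354,286), (358,297) and (382,293). Strays are at (345,363) and (463,360). The vase is at (538,273) and the tray at (192,273).

- **Mat-shaped things:** the cork-textured disc at (563,356) is the mat. Purple (645,353) and teal (530,446) are not cork.
- **Stray-shaped things:** the pale pair are strays. Black (493,393) is the look-alike to leave alone.

I'll measure these and confirm in one crop.

```bash
cat >> h.py <<'E'
def blobs(mask,amin=20):
    cs,_=cv2.findContours(mask.astype(np.uint8)*255,cv2.RETR_EXTERNAL,cv2.CHAIN_APPROX_NONE)
    return [c for c in cs if cv2.contourArea(c)>amin]
def rect(f,c,z):
    w=np.array([ray(f,*p[0],z)[:2] for p in c],np.float32)
    return cv2.minAreaRect(w)
E
python3 - <<'E'
from h import *
f=grab("top");im=f["frame"];hsv=cv2.cvtColor(im,cv2.COLOR_BGR2HSV);H,S,V=[hsv[...,i].astype(int) for i in range(3)]
print([hsv[int(v*.7),int(u*.7)].tolist() for u,v in[(361,257),(351,273),(345,363),(538,273),(563,356),(410,240),(192,273),(600,200),(146,240),(493,393)]])
def show(n,m,z,amin=20):
    for c in blobs(m,amin):
        r=rect(f,c,z);x,y,w,h=cv2.boundingRect(c)
        print(n,(x,y,w,h),np.round(r[0],4),np.round(r[1],4),round(r[2],1))
roi=np.zeros(im.shape[:2],bool);roi[90:330,60:500]=1
show("bar",roi&(V<45),.155,60)
show("green",roi&(H>55)&(H<85)&(S>90)&(V>90),.0535,4)
show("blue",roi&(H>100)&(H<125)&(S>150),.045,200)
show("pale",roi&(S<40)&(V>140),.022,80)
show("brown",roi&(H<20)&(S>60)&(V>60),.054,200)
show("tray",roi&(V>140),.04,1500)
cv2.imwrite("pics/crop1.png",cv2.resize(im[140:330,60:480],(800,362),interpolation=cv2.INTER_CUBIC))
E
```

```text
[[113, 25, 41], [76, 161, 189], [47, 11, 165], [12, 75, 133], [18, 99, 162], [108, 183, 141], [70, 4, 197], [100, 18, 126], [35, 13, 119], [150, 23, 34]]
bar (339, 269, 13, 13) [ 0.3606 -0.2043] [0.0279 0.0276] 89.6
bar (225, 174, 55, 20) [0.5802 0.0114] [0.0221 0.1326] 12.1
green (248, 206, 5, 4) [0.5394 0.0253] [0.0104 0.0079] 89.5
green (265, 202, 5, 5) [ 0.5469 -0.0187] [0.0093 0.0092] 44.3
green (246, 197, 4, 5) [0.5619 0.0319] [0.0106 0.0078] 0.3
green (244, 190, 4, 4) [0.5818 0.0372] [0.008  0.0078] 0.3
green (263, 186, 4, 4) [ 0.5919 -0.0123] [0.0078 0.008 ] 90.0
blue (213, 172, 20, 54) [0.566  0.0988] [0.1418 0.0297] 11.8
blue (278, 160, 19, 53) [ 0.5979 -0.07  ] [0.1412 0.0306] 11.0
pale (235, 248, 13, 13) [0.4219 0.051 ] [0.0315 0.0314] 0.3
pale (318, 245, 13, 14) [ 0.4266 -0.1647] [0.0324 0.0316] 62.7
pale (233, 182, 56, 51) [0.5486 0.0063] [0.1196 0.1427] 11.4
pale (228, 165, 49, 17) [0.6389 0.0218] [0.0209 0.1315] 12.7
pale (93, 159, 80, 64) [0.596  0.3433] [0.2005 0.165 ] 85.1
pale (224, 155, 52, 16) [0.6681 0.0307] [0.0205 0.1401] 8.9
pale (366, 90, 52, 39) [ 0.8145 -0.3558] [0.085  0.1201] 17.5
brown (375, 230, 39, 39) [ 0.4294 -0.3404] [0.0963 0.0964] 89.5
brown (352, 178, 51, 26) [ 0.5811 -0.3022] [0.1266 0.0568] 82.4
brown (197, 115, 22, 23) [0.76   0.1381] [0.0579 0.0573] 24.4
tray (228, 162, 70, 71) [ 0.5691 -0.0057] [0.161  0.1699] 10.9
tray (93, 159, 80, 64) [0.5921 0.3373] [0.1977 0.1627] 85.1
```

View pics/crop1.png

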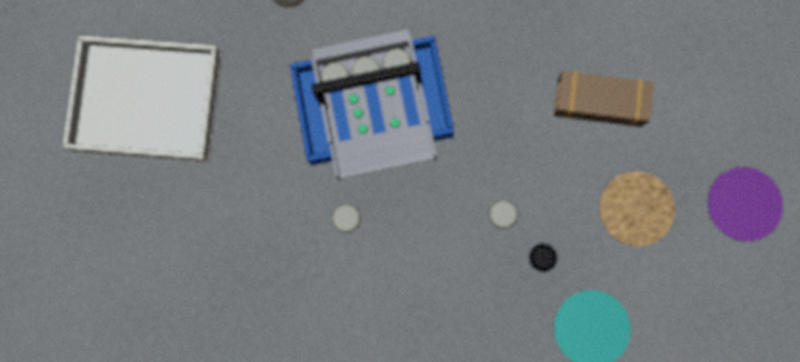

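The crop confirms that the cork disc is the mat, the two pale pebbles are the strays, and black is the decoy. Next I'll go above the sieve bar.

Call:
play_rows(
  series=[
    [[0.017,-0.028,0,0,0,-2.8,0.6],[0.017,-0.028,0,0,0,-2.8,0.6],[0.017,-0.028,0,0,0,-2.8,0.6],[0.017,-0.028,0,0,0,-2.8,0.6],[0.017,-0.028,0,0,0,-2.8,0.6],[0.017,-0.028,0,0,0,-2.8,0.6],[0.017,-0.028,0,0,0,-2.8,0.6],[0.017,-0.028,0,0,0,-2.8,0.6],[0.017,-0.028,0,0,0,-2.8,0.6],[0.017,-0.028,0,0,0,-2.8,0.6]],
  ],
)

```text
time: 1.15
tool_pos: [0.4124, 0.2949, 0.231]
tool_rot: [-0.0, 0.43, 0.903, -0.0]
contact_force: [0.7, -0.4, -0.3]
gripper_width: 0.598
grasp_force: 0.0
```

Call:
play_rows(
  series=[
    [[0.017,-0.028,0,0,0,-2.8,0.6],[0.017,-0.028,0,0,0,-2.8,0.6],[0.017,-0.028,0,0,0,-2.8,0.6],[0.017,-0.028,0,0,0,-2.8,0.6],[0.017,-0.028,0,0,0,-2.8,0.6],[0.017,-0.028,0,0,0,-2.8,0.6],[0.017,-0.028,0,0,0,-2.8,0.6],[0.017,-0.028,0,0,0,-2.8,0.6],[0.017,-0.028,0,0,0,-2.8,0.6],[0.017,-0.028,0,0,0,-2.8,0.6]],
  ],
)

```text
time: 2.15
tool_pos: [0.5825, 0.0149, 0.2309]
tool_rot: [-0.0, 0.636, 0.772, -0.0]
contact_force: [-0.5, -0.3, 0.2]
gripper_width: 0.601
grasp_force: 0.0
```

```bash
cat >> h.py <<'E'
from scipy.spatial.transform import Rotation as Ro
def st():
    s=manip.state(); q=s["tool_rot"]; M=Ro.from_quat([q[1],q[2],q[3],q[0]]).as_matrix()
    print("t",round(s["time"],2),"p",np.round(s["tool_pos"],4),"z",M[:,2].round(3),"close az",round(np.degrees(np.arctan2(M[1,1],M[0,1])),1),"F",np.round(s["contact_force"],1),"w",round(float(s["gripper_width"]),3),"gf",round(float(s["grasp_force"]),1),"q",np.round(s["joint_pos"],2))
    return s,M
E
python3 - <<'E'
from h import *
st()
f=grab("scene")
im=f["frame"];cv2.imwrite("pics/s2.png",cv2.resize(im[180:300,210:350],(700,600),interpolation=cv2.INTER_CUBIC))
# predicted bar ends for the top-measured estimate
for y in(-.07,.07):
    c,s=np.cos(np.radians(11.5)),np.sin(np.radians(11.5))
    u=proj(f,[.583-s*y,.012+c*y,.155]);print("crop px",(u-[210,180])*5)
E
```

```text
t 2.15 p [0.5825 0.0149 0.2309] z [-0.  0. -1.] close az 11.1 F [-0.5 -0.3  0.2] w 0.601 gf 0.0 q [-0.1  -0.05  1.71  0.    1.48 -0.3 ]
crop px [263.52010076 230.07131041]
crop px [504.94122598 334.10686962]
```

View pics/s2.png

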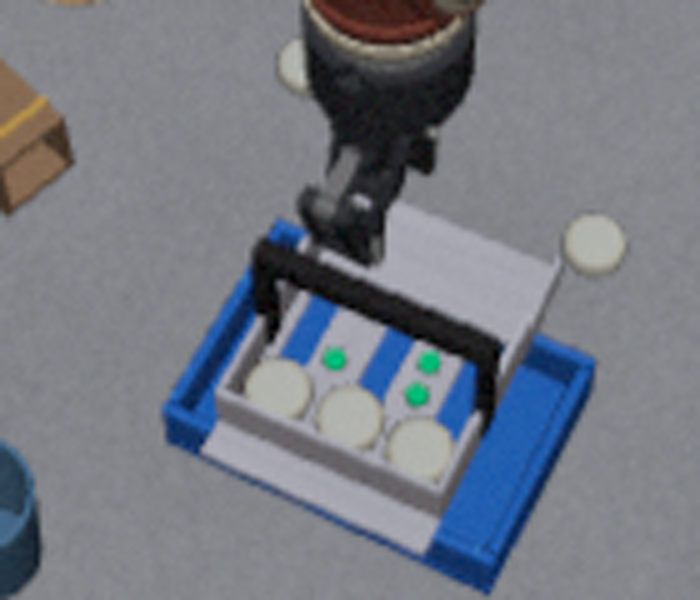

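The scene crop shows the bar from (263,240) to (495,340), within about 5 mm of the prediction. The stones sit behind the bar, clear of the fingers. The vase mouth faces +y. I'll descend and grip.

Call:
play_rows(
  series=[
    [[0.002,-0.003,-0.02,0,0,0.4,0.6],[0,0,-0.02,0,0,0,0.6],[0,0,-0.02,0,0,0,0.6],[0,0,-0.02,0,0,0,0.6],[0,0,-0.015,0,0,0,0.6],[0,0,-0.008,0,0,0,0.6],[0,0,0,0,0,0,0.2],[0,0,0,0,0,0,0],[0,0,0,0,0,0,0],[0,0,0,0,0,0,0]],
  ],
)

```text
time: 3.2
tool_pos: [0.5852, 0.0132, 0.1299]
tool_rot: [0.001, 0.632, 0.775, 0.001]
contact_force: [1.4, 1.3, 0.8]
gripper_width: 0.153
grasp_force: 60.3
```

Call:
play_rows(
  series=[
    [[0,0,0,0,0,0,0],[0,0,0,0,0,0,0],[0,0,0.005,0,0,0,0]],
  ],
)

```text
time: 3.5
tool_pos: [0.5826, 0.0132, 0.1317]
tool_rot: [-0.002, 0.632, 0.775, -0.001]
contact_force: [-0.1, -0.1, -7.1]
gripper_width: 0.152
grasp_force: 59.1
```

Call:
play_rows(
  series=[
    [[-0.002,0.01,0,0,0,0,0],[0.004,-0.02,0,0,0,0,0],[-0.004,0.02,0,0,0,0,0],[0.004,-0.02,0,0,0,0,0],[-0.004,0.02,0,0,0,0,0],[0.004,-0.02,0,0,0,0,0],[-0.004,0.02,0,0,0,0,0],[0.004,-0.02,0,0,0,0,0],[-0.004,0.02,0,0,0,0,0],[0.002,-0.01,0,0,0,0,0]],
  ],
)

```text
time: 4.5
tool_pos: [0.5821, 0.0163, 0.1315]
tool_rot: [-0.003, 0.631, 0.776, 0.0]
contact_force: [-0.5, -0.5, -5.5]
gripper_width: 0.152
grasp_force: 58.7
```

```bash
cat > look.py <<'E'
from h import *
import sys
st()
for n in("scene","top"):
    f=grab(n);hsv=cv2.cvtColor(f["frame"],cv2.COLOR_BGR2HSV);H,S,V=[hsv[...,i] for i in range(3)]
    print(n,"green",[tuple(np.mean(c[:,0],0).round(0))+(len(c),) for c in blobs((H>55)&(H<85)&(S>90)&(V>70),1)])
    if n=="scene": im=f["frame"][180:300,210:350]; cv2.imwrite(sys.argv[1],cv2.resize(im,(700,600),interpolation=cv2.INTER_CUBIC))
E
python3 look.py pics/s3.png
```

```text
t 4.5 p [0.5821 0.0163 0.1315] z [-0.004  0.004 -1.   ] close az 11.7 F [-0.5 -0.5 -5.5] w 0.152 gf 58.7 q [-0.1   0.04  1.8   0.    1.31 -0.31]
scene green [(np.float64(314.0), np.float64(271.0), 9)]
top green [(np.float64(276.0), np.float64(192.0), 10)]
```

View pics/s3.png

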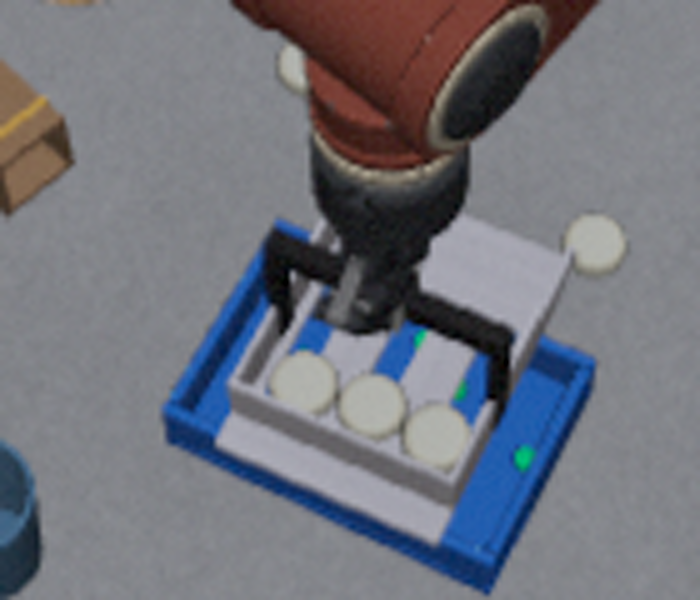

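One nugget is visible in the tub at (524,457), and two more show in or under the slots at (420,340) and (460,390). I'll shake once more, then slide the sieve aside to look.

Call:
play_rows(
  series=[
    [[-0.002,0.01,0,0,0,0,0],[0.004,-0.02,0,0,0,0,0],[-0.004,0.02,0,0,0,0,0],[0.004,-0.02,0,0,0,0,0],[-0.004,0.02,0,0,0,0,0],[0.004,-0.02,0,0,0,0,0],[-0.004,0.02,0,0,0,0,0],[0.004,-0.02,0,0,0,0,0],[-0.004,0.02,0,0,0,0,0],[0.002,-0.01,0,0,0,0,0]],
  ],
)

```text
time: 5.6
tool_pos: [0.5829, 0.0165, 0.1326]
tool_rot: [-0.002, 0.631, 0.776, 0.001]
contact_force: [-0.5, 0.2, -6.0]
gripper_width: 0.149
grasp_force: 58.6
```

Call:
play_rows(
  series=[
    [[0,0,0,0,0,0,0],[0,0,0.01,0,0,0,0],[0,0,0.02,0,0,0,0],[0,0,0.02,0,0,0,0],[0,0,0.02,0,0,0,0],[0,0,0.02,0,0,0,0],[0,0,0.02,0,0,0,0],[0,0,0.01,0,0,0,0],[0,0,0,0,0,0,0]],
  ],
)

```text
time: 6.5
tool_pos: [0.5851, 0.0133, 0.2559]
tool_rot: [0.002, 0.632, 0.775, 0.001]
contact_force: [0.1, 0.7, -6.1]
gripper_width: 0.152
grasp_force: 58.9
```

```bash
sed -i 's/\[180:300,210:350\]/[160:310,200:375]/;s/(700,600)/(700,600)/' look.py; python3 look.py pics/s4.png
```

```text
t 6.5 p [0.5851 0.0133 0.2559] z [ 0.004 -0.    -1.   ] close az 11.6 F [ 0.1  0.7 -6.1] w 0.152 gf 58.9 q [-0.1  -0.06  1.68  0.    1.51 -0.31]
scene green [(np.float64(314.0), np.float64(271.0), 9)]
top green [(np.float64(275.0), np.float64(192.0), 9)]
```

View pics/s4.png

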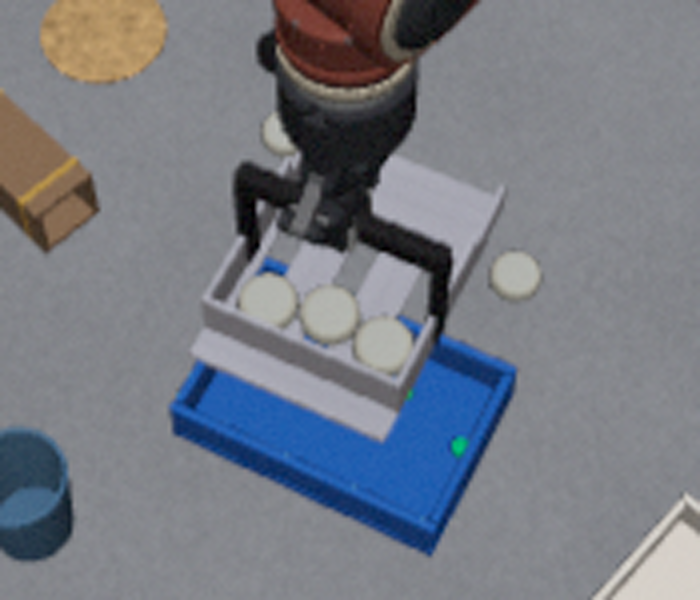

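The stones are still in the sieve and both visible strips look clear. I'll carry the sieve gently and level over to the tray, then count the nuggets in the tub.

Call:
play_rows(
  series=[
    [[0.002,0.006,0,0,0,0,0],[0.004,0.012,0,0,0,-0.5,0],[0.006,0.018,0,0,0,-1,0],[0.007,0.024,0,0,0,-1,0],[0.008,0.03,0,0,0,-1,0],[0.008,0.034,0,0,0,-1,0],[0.008,0.034,0,0,0,-1,0],[0.007,0.034,0,0,0,-1,0],[0.006,0.034,0,0,0,0,0],[0.005,0.03,0,0,0,0,0]],
  ],
)

```text
time: 7.6
tool_pos: [0.6447, 0.2722, 0.2518]
tool_rot: [-0.001, 0.675, 0.738, -0.001]
contact_force: [-0.4, 0.4, -6.0]
gripper_width: 0.145
grasp_force: 58.9
```

Call:
play_rows(
  series=[
    [[0.004,0.025,0,0,0,0,0],[0.003,0.018,0,0,0,0,0],[0,0.012,0,0,0,0,0],[0,0.006,0,0,0,0,0],[0,0.002,0,0,0,0,0],[0,0,0,0,0,0,0]],
  ],
)

```text
time: 8.2
tool_pos: [0.6521, 0.3316, 0.2533]
tool_rot: [0.0, 0.675, 0.738, -0.0]
contact_force: [0.0, -0.4, -6.0]
gripper_width: 0.148
grasp_force: 58.9
```

```bash
sed -i 's/\[160:310,200:375\]/[170:380,220:465]/' look.py; python3 look.py pics/s5.png
```

```text
t 8.2 p [0.6521 0.3316 0.2533] z [-0.    -0.001 -1.   ] close az 5.1 F [ 0.  -0.4 -6. ] w 0.148 gf 58.9 q [ 0.37  0.29  1.31 -0.    1.54  0.28]
scene green [(np.float64(314.0), np.float64(271.0), 9), (np.float64(301.0), np.float64(257.0), 9), (np.float64(270.0), np.float64(252.0), 8), (np.float64(301.0), np.float64(250.0), 9), (np.float64(294.0), np.float64(248.0), 10)]
top green [(np.float64(250.0), np.float64(213.0), 7), (np.float64(257.0), np.float64(212.0), 10), (np.float64(245.0), np.float64(206.0), 7), (np.float64(223.0), np.float64(203.0), 10), (np.float64(275.0), np.float64(192.0), 9)]
```

View pics/s5.png

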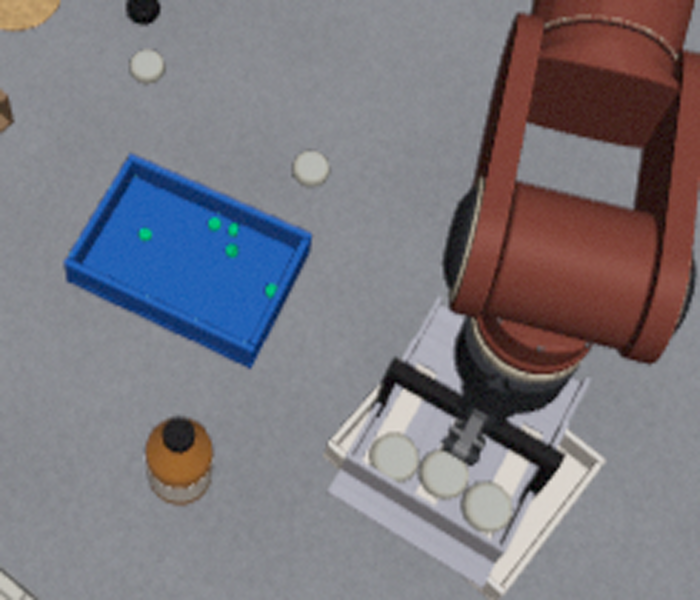

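All five nuggets are in the tub at (145,234), (214,223), (233,229), (231,251) and (271,290). The three stones are still in the sieve. I'll lower and tip slowly over the tray.

Call:
play_rows(
  series=[
    [[0,0,-0.01,0,0,0,0],[0,0,-0.015,0,0,0,0],[0,0,-0.015,0.1,-2,0,0],[0,0,-0.015,0.2,-3,0,0],[0,0,-0.015,0.2,-3,0,0],[0,0,-0.01,0.2,-3,0,0],[0,0,-0.005,0.2,-3,0,0],[0,0,0,0.2,-3,0,0],[0,0,0,0.2,-2,0,0],[0,0,0,0.2,-2,0,0]],
  ],
)

```text
time: 9.3
tool_pos: [0.6506, 0.3314, 0.1657]
tool_rot: [0.125, 0.664, 0.725, 0.131]
contact_force: [-0.6, -0.5, -5.9]
gripper_width: 0.148
grasp_force: 58.9
```

Call:
play_rows(
  series=[
    [[0,0,0,0.2,-2,0,0],[0,0,0,0.2,-2,0,0],[0,0,0,0.2,-2,0,0],[0,0,0,0.2,-2,0,0],[0,0,0,0.2,-2,0,0],[0,0,0,0.2,-2,0,0],[0,0,0,0.2,-2,0,0],[0,0,0,0.2,-2,0,0],[0,0,0,0.2,-2,0,0],[0,0,0,0.2,-2,0,0]],
  ],
)

```text
time: 10.3
tool_pos: [0.6513, 0.3315, 0.167]
tool_rot: [0.238, 0.633, 0.69, 0.258]
contact_force: [1.0, 0.4, -3.6]
gripper_width: 0.149
grasp_force: 59.6
```

Call:
play_rows(
  series=[
    [[0,0,0,0.4,-4,0,0],[0,0,0,0.4,-4,0,0],[0,0,0,0.4,-4,0,0],[0,0,0,0,0,0,0],[0,0,0,0,0,0,0],[0,0,0,0,0,0,0]],
  ],
)

```text
time: 10.9
tool_pos: [0.6527, 0.3322, 0.1691]
tool_rot: [0.302, 0.605, 0.658, 0.33]
contact_force: [1.4, 0.2, -3.2]
gripper_width: 0.149
grasp_force: 59.7
```

```bash
python3 look.py pics/s6.png
```

```text
t 10.9 p [0.6527 0.3322 0.1691] z [ 0.798  0.069 -0.599] close az 4.8 F [ 1.4  0.2 -3.2] w 0.149 gf 59.7 q [ 0.49  0.01  1.97 -0.88  0.42  1.08]
scene green [(np.float64(314.0), np.float64(271.0), 9), (np.float64(301.0), np.float64(257.0), 9), (np.float64(270.0), np.float64(252.0), 8), (np.float64(301.0), np.float64(250.0), 9), (np.float64(294.0), np.float64(248.0), 10)]
top green [(np.float64(249.0), np.float64(213.0), 7), (np.float64(257.0), np.float64(212.0), 10), (np.float64(245.0), np.float64(206.0), 7), (np.float64(223.0), np.float64(203.0), 10), (np.float64(275.0), np.float64(192.0), 9)]
```

View pics/s6.png

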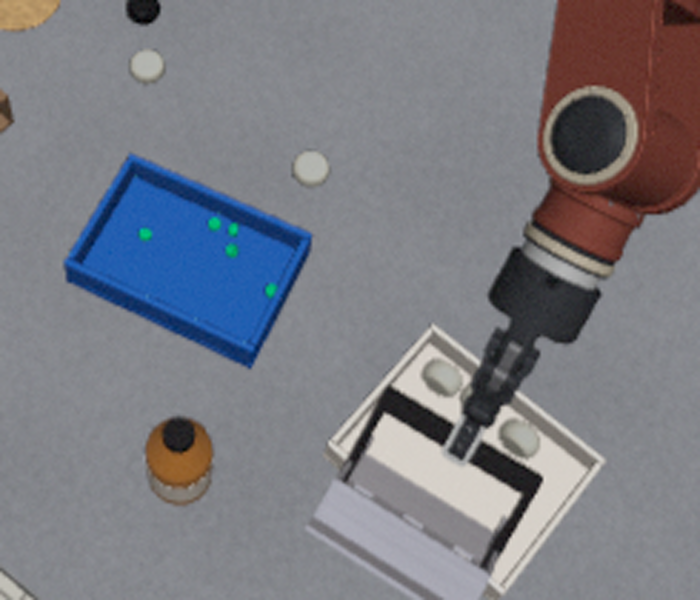

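Two stones are visible in the tray at (442,377) and (519,437), and the third is hidden behind the hand. The measured weight matches the sieve alone, so it is empty. I'll raise it, bring it level and measure the tub.

Call:
play_rows(
  series=[
    [[0,0,0.02,0,0,0,0],[0,0,0.03,0,0,0,0],[0,0,0.025,-0.6,6.6,0,0],[0,0,0.01,-0.6,6.6,0,0],[0,0,0,-0.6,6.6,0,0],[0,0,0,-0.6,6.6,0,0],[0,0,0,-0.6,6.6,0,0],[0,0,0,-0.6,6.6,0,0],[0,0,0,-0.6,6.6,0,0],[0,0,0,-0.5,6.8,0,0]],
  ],
)

```text
time: 12.0
tool_pos: [0.6538, 0.3316, 0.252]
tool_rot: [0.007, 0.676, 0.737, 0.005]
contact_force: [-0.2, 0.1, -3.2]
gripper_width: 0.153
grasp_force: 59.4
```

```bash
python3 - <<'E'
from h import *
st()
f=grab("top");im=f["frame"];hsv=cv2.cvtColor(im,cv2.COLOR_BGR2HSV);H,S,V=[hsv[...,i].astype(int) for i in range(3)]
m=(H>100)&(H<125)&(S>150);m[:150]=0
for c in blobs(m,800):
    h=cv2.convexHull(c); print("tub",[np.round(x,4) for x in rect(f,h,.045)])
roi=np.zeros(im.shape[:2],bool);roi[90:330,60:500]=1
for c in blobs(roi&(S<40)&(V>140),60): print("pale",cv2.boundingRect(c),[np.round(x,4) for x in rect(f,c,.022)])
E
```

```text
t 12.0 p [0.6538 0.3316 0.252 ] z [ 0.016 -0.002 -1.   ] close az 5.0 F [-0.2  0.1 -3.2] w 0.153 gf 59.4 q [ 0.37  0.28  1.32 -0.01  1.52  0.28]
tub [array([0.5821, 0.0142]), array([0.1414, 0.2017]), np.float64(10.7151)]
pale (234, 247, 14, 14) [array([0.4232, 0.0522]), array([0.0341, 0.034 ]), np.float64(89.6136)]
pale (317, 245, 14, 14) [array([ 0.4269, -0.1642]), array([0.0338, 0.034 ]), np.float64(89.014)]
pale (102, 144, 72, 80) [array([0.6176, 0.3358]), array([0.1897, 0.2097]), np.float64(85.0981)]
pale (102, 119, 45, 9) [array([0.7834, 0.3757]), array([0.0181, 0.1218]), np.float64(2.8997)]
pale (366, 90, 52, 39) [array([ 0.8146, -0.3557]), array([0.0866, 0.1212]), np.float64(17.2021)]
```

Call:
play_rows(
  series=[
    [[-0.003,-0.015,0,0,0,0.5,0],[-0.006,-0.03,0,0,0,0.5,0],[-0.008,-0.036,0,0,0,1,0],[-0.009,-0.04,0,0,0,1,0],[-0.009,-0.04,0,0,0,1,0],[-0.009,-0.04,0,0,0,1,0],[-0.009,-0.04,0,0,0,1,0],[-0.008,-0.036,0,0,0,0,0],[-0.006,-0.026,0,0,0,0,0],[-0.003,-0.015,0,0,0,0,0]],
  ],
)

```text
time: 13.05
tool_pos: [0.5817, 0.0109, 0.2505]
tool_rot: [0.009, 0.637, 0.771, 0.005]
contact_force: [0.5, -0.4, -2.9]
gripper_width: 0.151
grasp_force: 59.5
```

Call:
play_rows(
  series=[
    [[0,0,-0.02,0,0,0,0],[0,0,-0.025,0,0,0,0],[0,0,-0.025,0,0,0,0],[0,0,-0.02,0,0,0,0],[0,0,-0.015,0,0,0,0],[0,0,-0.01,0,0,0,0],[0,0,0,0,0,0,0]],
  ],
)

```text
time: 13.75
tool_pos: [0.5823, 0.0134, 0.1341]
tool_rot: [0.007, 0.637, 0.771, 0.005]
contact_force: [0.3, -0.3, -4.2]
gripper_width: 0.153
grasp_force: 59.5
```

```bash
python3 -c "
from h import *
st()"
```

```text
t 13.75 p [0.5823 0.0134 0.1341] z [ 0.016 -0.002 -1.   ] close az 10.9 F [ 0.3 -0.3 -4.2] w 0.153 gf 59.5 q [-0.1   0.02  1.81 -0.    1.29 -0.3 ]
```

Call:
play_rows(
  series=[
    [[0,0,-0.003,0,0,0,0],[0,0,-0.002,0,0,0,0],[0,0,-0.001,0,0,0,0.3],[0,0,0,0,0,0,0.6],[0,0,0,0,0,0,0.7],[0,0,0,0,0,0,0.7],[0,0,0.03,0,0,0,0.7],[0,0,0.035,0,0,0,0.7],[-0.03,0.008,0.02,0,0.9,0,0.7],[-0.03,0.008,0,0,0,0,0.7]],
  ],
)

```text
time: 14.75
tool_pos: [0.5248, 0.029, 0.2186]
tool_rot: [0.004, 0.637, 0.771, 0.002]
contact_force: [-0.2, 0.2, 0.8]
gripper_width: 0.696
grasp_force: 0.0
```

Call:
play_rows(
  series=[
    [[-0.03,0.008,0,0,0,0,0.7],[-0.03,0.008,0,0,0,0,0.7],[-0.03,0.006,0,0,0,0,0.7],[-0.01,0,-0.03,0,0,0,0.7],[0,0,-0.03,0,0,0,0.7],[0,0,0,0,0,0,0.7]],
  ],
)

```text
time: 15.35
tool_pos: [0.4196, 0.0514, 0.1497]
tool_rot: [-0.002, 0.637, 0.771, -0.003]
contact_force: [0.6, -0.3, -0.8]
gripper_width: 0.701
grasp_force: 0.0
```

```bash
python3 - <<'E'
from h import *
st()
for n in("top","scene"):
    f=grab(n);im=f["frame"];hsv=cv2.cvtColor(im,cv2.COLOR_BGR2HSV);H,S,V=[hsv[...,i].astype(int) for i in range(3)]
    roi=np.zeros(im.shape[:2],bool);roi[90:400,60:500]=1
    for c in blobs(roi&(S<40)&(V>135),40): 
        r=rect(f,c,.022)
        if max(r[1])<.05: print(n,"pale",cv2.boundingRect(c),[np.round(x,4) for x in r])
    for c in blobs(roi&(H<20)&(S>60)&(V>60),200):print(n,"brown",[np.round(x,4) for x in rect(f,c,.054)])
    for c in blobs(roi&(V<45),60):
        r=rect(f,c,.155)
        if max(r[1])<.2:print(n,"dark",[np.round(x,4) for x in r])
    if n=="scene": cv2.imwrite("pics/s7.png",cv2.resize(im[130:400,160:480],(700,590),interpolation=cv2.INTER_CUBIC))
E
```

```text
t 15.35 p [0.4196 0.0514 0.1497] z [-0.006 -0.002 -1.   ] close az 10.9 F [ 0.6 -0.3 -0.8] w 0.701 gf 0.0 q [-0.05 -0.4   2.15 -0.    1.4  -0.24]
top pale (317, 245, 14, 14) [array([ 0.4269, -0.1642]), array([0.0338, 0.034 ]), np.float64(89.014)]
top pale (238, 172, 11, 10) [array([0.629 , 0.0459]), array([0.0216, 0.0268]), np.float64(11.4906)]
top pale (256, 169, 11, 9) [array([ 0.6385, -0.0018]), array([0.0213, 0.026 ]), np.float64(9.3496)]
top brown [array([ 0.0886, -0.0072]), array([0.0444, 0.1581]), np.float64(0.0192)]
top brown [array([ 0.4294, -0.3404]), array([0.0962, 0.0964]), np.float64(89.5213)]
top brown [array([0.2919, 0.1318]), array([0.1721, 0.4635]), np.float64(85.9778)]
top brown [array([ 0.5784, -0.3022]), array([0.1263, 0.062 ]), np.float64(82.4311)]
top brown [array([0.76  , 0.1381]), array([0.0579, 0.0573]), np.float64(24.3572)]
top dark [array([ 0.3606, -0.2032]), array([0.0274, 0.028 ]), np.float64(44.0561)]
top dark [array([0.3817, 0.1551]), array([0.0173, 0.1111]), np.float64(85.4657)]
top dark [array([0.4474, 0.0139]), array([0.0686, 0.0094]), np.float64(0.2
[... 765 characters left out ...]
3, 0.6027]), np.float64(37.4302)]
scene dark [array([0.7703, 0.1425]), array([0.024 , 0.0235]), np.float64(37.5772)]
scene dark [array([0.6069, 0.0223]), array([0.0521, 0.1518]), np.float64(10.7875)]
scene dark [array([0.383 , 0.0364]), array([0.1452, 0.084 ]), np.float64(30.1252)]
scene dark [array([ 0.4488, -0.1503]), array([0.0317, 0.0285]), np.float64(38.2697)]
scene dark [array([0.2082, 0.0245]), array([0.0986, 0.0241]), np.float64(5.7398)]
scene dark [array([-0.0753,  0.2353]), array([0.1502, 0.0182]), np.float64(0.2982)]
scene dark [array([0.007 , 0.1291]), array([0.1631, 0.1267]), np.float64(49.527)]
scene dark [array([ 0.0458, -0.0645]), array([0.088 , 0.0963]), np.float64(83.8349)]
```

View pics/s7.png

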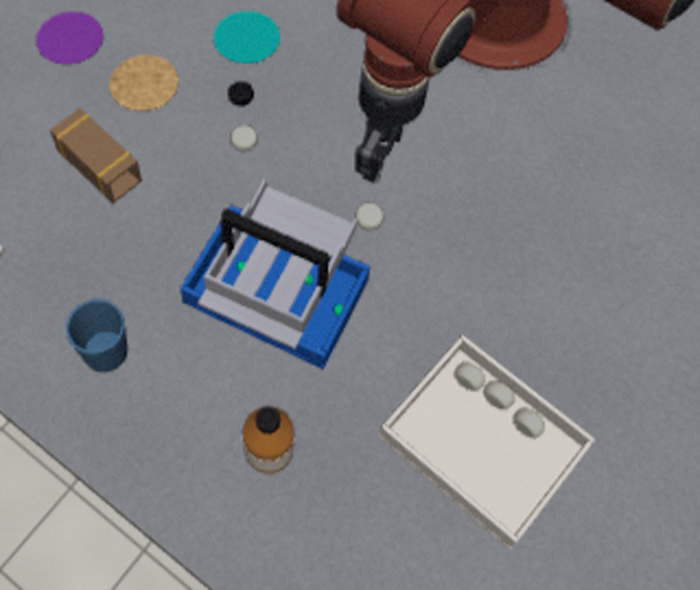

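The sieve is seated level and the three stones lie in the tray at (469,376), (498,394) and (529,422). I'll turn the gripper so the fingers close along y, then tilt it back to clear the lip for the first stray.

Call:
play_rows(
  series=[
    [[0.002,0.001,0,0,0,8,0.7],[0,0,0,0,0,8,0.7],[0,0,0,0,0,8,0.7],[0,0,0,0,0,8,0.7],[0,0,0,0,0,8,0.7],[0,0,0,0,0,8,0.7],[0,0,0,0,0,8,0.7],[0,0,0,0,0,8,0.7],[0,0,0,0,0,8,0.7],[0,0,0,0,0,8,0.7]],
  ],
)

```text
time: 16.45
tool_pos: [0.4266, 0.052, 0.1566]
tool_rot: [0.003, -0.011, 1.0, 0.001]
contact_force: [0.4, 0.1, 0.3]
gripper_width: 0.703
grasp_force: 0.0
```

Call:
play_rows(
  series=[
    [[0,0,-0.02,0,-5,0,0.7],[0,0,-0.02,0,-5,0,0.7],[0,0,-0.02,0,-5,0,0.7],[0,0,-0.02,0,0,0,0.7],[0,0,-0.02,0,0,0,0.7],[0,0,-0.02,0,0,0,0.7],[0,0,-0.015,0,0,0,0.7],[0,0,-0.007,0,0,0,0.7],[0,0,0,0,0,0,0.7]],
  ],
)

```text
time: 17.35
tool_pos: [0.4255, 0.0521, 0.0125]
tool_rot: [0.132, -0.008, 0.991, -0.0]
contact_force: [-0.2, -0.4, 0.5]
gripper_width: 0.699
grasp_force: 0.0
```

```bash
python3 -c "
from h import *
st()"
```

```text
t 17.35 p [0.4255 0.0521 0.0125] z [ 0.261  0.001 -0.965] close az 90.9 F [-0.2 -0.4  0.5] w 0.699 gf 0.0 q [-0.06 -0.38  2.4   0.02  0.86 -1.66]
```

Call:
play_rows(
  series=[
    [[-0.002,0,-0.008,0,0,0,0.7],[0,0,0,0,0,0,0.3],[0,0,0,0,0,0,0],[0,0,0,0,0,0,0],[0,0,0,0,0,0,0],[0,0,0,0,0,0,0],[0,0,0.02,0,0,0,0],[0,0,0.03,0,0,0,0],[0,0,0.04,0,0,0,0],[0,0,0.03,0,5,0,0]],
  ],
)

```text
time: 18.35
tool_pos: [0.4212, 0.0523, 0.125]
tool_rot: [0.088, -0.008, 0.996, 0.0]
contact_force: [1.1, -0.6, -1.0]
gripper_width: 0.441
grasp_force: 60.2
```

Call:
play_rows(
  series=[
    [[0.01,0.02,0,0,5,0,0],[0.02,0.034,0,0,5,0,0],[0.022,0.034,0,0,0,0,0],[0.022,0.034,0,0,0,0,0],[0.022,0.034,0,0,0,0,0],[0.022,0.034,0,0,0,0,0],[0.022,0.034,0,0,0,0,0],[0.022,0.034,0,0,0,0,0],[0.022,0.034,0,0,0,0,0],[0.018,0.026,0,0,0,0,0]],
  ],
)

```text
time: 19.35
tool_pos: [0.6252, 0.372, 0.1228]
tool_rot: [0.001, -0.008, 1.0, 0.001]
contact_force: [0.4, -0.6, -1.0]
gripper_width: 0.444
grasp_force: 60.3
```

Call:
play_rows(
  series=[
    [[0,0,-0.02,0,0,0,0],[0,0,-0.03,0,0,0,0],[0,0,-0.03,0,0,0,0],[0,0,-0.02,0,0,0,0],[0,0,-0.008,0,0,0,0],[0,0,0,0,0,0,0.3],[0,0,0,0,0,0,0.7],[0,0,0,0,0,0,0.7],[0,0,0.03,0,0,0,0.7],[0,0,0.04,0,0,0,0.7]],
  ],
)

```text
time: 20.35
tool_pos: [0.6228, 0.3691, 0.0835]
tool_rot: [-0.002, -0.008, 1.0, -0.001]
contact_force: [0.6, -0.4, -0.3]
gripper_width: 0.7
grasp_force: 0.0
```

Call:
play_rows(
  series=[
    [[-0.006,-0.015,0.04,0,0,0,0.7],[-0.013,-0.035,0.04,0,0,0,0.7],[-0.013,-0.036,0.04,0,0,0,0.7],[-0.013,-0.036,0,0,0,0,0.7],[-0.013,-0.036,0,0,0,0,0.7],[-0.013,-0.036,0,0,0,0,0.7],[-0.013,-0.036,0,0,0,0,0.7],[-0.013,-0.036,0,0,0,0,0.7],[-0.013,-0.036,0,0,0,0,0.7],[-0.013,-0.036,0,0,0,0,0.7]],
  ],
)

```text
time: 21.35
tool_pos: [0.5037, 0.0373, 0.1993]
tool_rot: [0.002, -0.008, 1.0, 0.001]
contact_force: [0.0, -0.7, 0.1]
gripper_width: 0.701
grasp_force: 0.0
```

Call:
play_rows(
  series=[
    [[-0.013,-0.036,0,0,0,0,0.7],[-0.013,-0.036,0,0,0,0,0.7],[-0.013,-0.036,0,0,0,0,0.7],[-0.013,-0.036,-0.02,0,0,0,0.7],[-0.013,-0.036,-0.03,0,0,0,0.7],[-0.008,-0.014,-0.03,0,0,0,0.7],[0,0,-0.03,0,0,0,0.7],[0,0,0,0,0,0,0.7]],
  ],
)

```text
time: 22.15
tool_pos: [0.4279, -0.1543, 0.0846]
tool_rot: [-0.002, -0.007, 1.0, 0.003]
contact_force: [-0.4, 0.1, 0.2]
gripper_width: 0.704
grasp_force: 0.0
```

```bash
cat > look2.py <<'E'
from h import *
import sys
st()
for n in("top","scene"):
    f=grab(n);im=f["frame"];hsv=cv2.cvtColor(im,cv2.COLOR_BGR2HSV);H,S,V=[hsv[...,i].astype(int) for i in range(3)]
    roi=np.zeros(im.shape[:2],bool);roi[90:400,60:500]=1
    for c in blobs(roi&(S<40)&(V>135),40): 
        r=rect(f,c,.022)
        if .028<max(r[1])<.05: print(n,"pale",cv2.boundingRect(c),np.round(r[0],4),np.round(r[1],3))
    for c in blobs(roi&(H<20)&(S>60)&(V>60),200):
        r=rect(f,c,.054)
        if r[0][0]>.35 and r[0][1]<-.1: print(n,"brown",[np.round(x,4) for x in r])
    if n==sys.argv[2]: a,b,c,d=map(int,sys.argv[3].split(',')); cv2.imwrite(sys.argv[1],cv2.resize(im[a:b,c:d],None,fx=4,fy=4,interpolation=cv2.INTER_CUBIC))
E
python3 look2.py pics/s8.png scene 130,280,170,360
```

```text
t 22.15 p [ 0.4279 -0.1543  0.0846] z [-0.005  0.005 -1.   ] close az 90.8 F [-0.4  0.1  0.2] w 0.704 gf 0.0 q [-0.51 -0.22  2.13  0.    1.24 -2.1 ]
top brown [array([ 0.4294, -0.3404]), array([0.0957, 0.0968]), np.float64(87.9433)]
top brown [array([ 0.5783, -0.3018]), array([0.1261, 0.0624]), np.float64(82.4311)]
scene brown [array([ 0.594 , -0.2937]), array([0.1517, 0.0672]), np.float64(81.5764)]
scene brown [array([ 0.462 , -0.3224]), array([0.0979, 0.0964]), np.float64(0.38)]
```

Call:
play_rows(
  series=[
    [[-0.001,-0.01,-0.02,0,0,0,0.7],[0,0,-0.025,0,0,0,0.7],[0,0,-0.02,0,0,0,0.7],[0,0,-0.015,0,0,0,0.7],[0,0,0,0,0,0,0.3],[0,0,0,0,0,0,0],[0,0,0,0,0,0,0],[0,0,0,0,0,0,0],[0,0,0,0,0,0,0],[0,0,0.02,0,0,0,0]],
  ],
)

```text
time: 23.25
tool_pos: [0.4282, -0.1642, 0.0268]
tool_rot: [-0.001, -0.008, 1.0, 0.002]
contact_force: [0.1, 0.7, 0.1]
gripper_width: -0.003
grasp_force: 0.0
```

The fingers closed on nothing. I'll lift, move aside and look.

Call:
play_rows(
  series=[
    [[0,0,0.04,0,0,0,0.7],[0,0,0.04,0,0,0,0.7],[0,0.03,0.03,0,0,0,0.7],[0,0.04,0,0,0,0,0.7],[0,0.04,0,0,0,0,0.7],[0,0.04,0,0,0,0,0.7]],
  ],
)

```text
time: 23.85
tool_pos: [0.4303, -0.0142, 0.1396]
tool_rot: [0.002, -0.007, 1.0, 0.001]
contact_force: [0.6, 0.1, 0.7]
gripper_width: 0.698
grasp_force: 0.0
```

```bash
python3 look2.py pics/s9.png top 150,320,200,400
```

```text
t 23.85 p [ 0.4303 -0.0142  0.1396] z [ 0.004  0.001 -1.   ] close az 90.8 F [0.6 0.1 0.7] w 0.698 gf 0.0 q [-0.21 -0.37  2.15  0.    1.36 -1.79]
top pale (328, 219, 14, 14) [ 0.495  -0.1944] [0.034 0.035]
top brown [array([ 0.4294, -0.3404]), array([0.0962, 0.0964]), np.float64(89.5213)]
top brown [array([ 0.5783, -0.3018]), array([0.1261, 0.0623]), np.float64(82.4311)]
scene brown [array([ 0.594 , -0.2937]), array([0.1517, 0.0672]), np.float64(81.5764)]
scene brown [array([ 0.462 , -0.3224]), array([0.0979, 0.0964]), np.float64(0.38)]
```

View pics/s9.png

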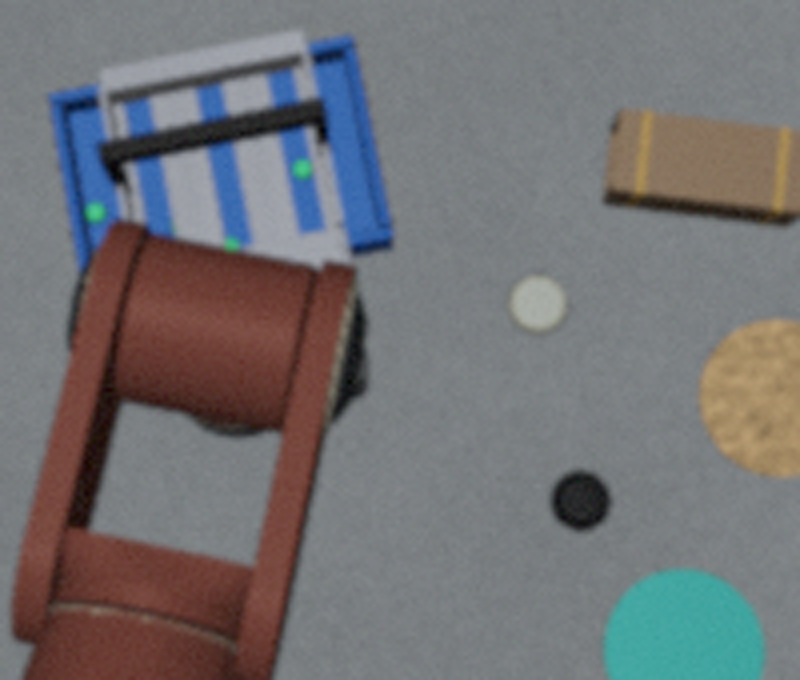

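The stray was knocked to crop (538,303), which is world (0.495,-0.194). I'll go there.

Call:
play_rows(
  series=[
    [[0.01,-0.03,0,0,0,0,0.7],[0.014,-0.038,0,0,0,0,0.7],[0.014,-0.038,0,0,0,0,0.7],[0.014,-0.038,-0.02,0,0,0,0.7],[0.012,-0.032,-0.03,0,0,0,0.7],[0.001,-0.004,-0.03,0,0,0,0.7],[0,0,-0.03,0,0,0,0.7],[0,0,-0.017,0,0,0,0.7],[0,0,-0.008,0,0,0,0.7],[0,0,0,0,0,0,0.3]],
  ],
)

```text
time: 24.95
tool_pos: [0.4943, -0.1955, 0.0026]
tool_rot: [0.0, -0.008, 1.0, 0.001]
contact_force: [0.3, -0.3, 0.4]
gripper_width: 0.544
grasp_force: 0.0
```

Call:
play_rows(
  series=[
    [[0,0,0,0,0,0,0],[0,0,0,0,0,0,0],[0,0,0,0,0,0,0],[0,0,0,0,0,0,0],[0,0,0.02,0,0,0,0],[0,0,0.04,0,0,0,0],[0,0,0.04,0,0,0,0],[0,0,0.04,0,0,0,0],[0,0,0.04,0,0,0,0],[0,0,0.03,0,0,0,0]],
  ],
)

```text
time: 25.95
tool_pos: [0.4959, -0.1956, 0.2172]
tool_rot: [0.003, -0.008, 1.0, -0.0]
contact_force: [0.7, -0.3, -1.2]
gripper_width: 0.444
grasp_force: 60.3
```

Call:
play_rows(
  series=[
    [[0.004,0.02,0,0,0,0,0],[0.01,0.038,0,0,0,0,0],[0.01,0.04,0,0,0,0,0],[0.01,0.04,0,0,0,0,0],[0.01,0.04,0,0,0,0,0],[0.01,0.04,0,0,0,0,0],[0.01,0.04,0,0,0,0,0],[0.01,0.04,0,0,0,0,0],[0.01,0.04,0,0,0,0,0],[0.01,0.04,0,0,0,0,0]],
  ],
)

```text
time: 26.95
tool_pos: [0.5893, 0.1845, 0.2138]
tool_rot: [0.001, -0.008, 1.0, 0.001]
contact_force: [0.2, 0.2, -0.4]
gripper_width: 0.441
grasp_force: 60.4
```

Call:
play_rows(
  series=[
    [[0.01,0.04,0,0,0,0,0],[0.008,0.035,0,0,0,0,0],[0.005,0.025,-0.02,0,0,0,0],[0.003,0.01,-0.04,0,0,0,0],[0,0,-0.045,0,0,0,0],[0,0,-0.045,0,0,0,0],[0,0,-0.03,0,0,0,0],[0,0,-0.015,0,0,0,0],[0,0,-0.004,0,0,0,0],[0,0,0,0,0,0,0]],
  ],
)

```text
time: 27.95
tool_pos: [0.6159, 0.2929, 0.0156]
tool_rot: [0.002, -0.008, 1.0, 0.001]
contact_force: [-0.6, -0.0, -0.2]
gripper_width: 0.443
grasp_force: 60.4
```

Call:
play_rows(
  series=[
    [[0,0,-0.003,0,0,0,0.45],[0,0,0,0,0,0,0.55],[0,0,0,0,0,0,0.55],[0,0,0.02,0,0,0,0.55],[0,0,0.04,0,0,0,0.55],[-0.01,-0.02,0.04,0,0,0,0.85],[-0.01,-0.04,0.04,0,0,0,0.85],[-0.01,-0.04,0.04,0,0,0,0.85],[-0.01,-0.04,0,0,0,-4,0.85],[-0.01,-0.04,0,0,0,-6,0.85]],
  ],
)

```text
time: 28.95
tool_pos: [0.5688, 0.1219, 0.1848]
tool_rot: [0.004, 0.081, 0.997, 0.001]
contact_force: [-0.5, -0.6, -0.3]
gripper_width: 0.85
grasp_force: 0.0
```

```bash
sed -i 's/\.028<max/.02<max/' look2.py; python3 look2.py pics/s10.png scene 130,400,160,360; python3 - <<'E'
from h import *
f=grab("scene");cv2.imwrite("pics/s11.png",cv2.resize(f["frame"][170:390,160:450],None,fx=2.7,fy=2.7,interpolation=cv2.INTER_CUBIC))
E
```

```text
t 28.95 p [0.5688 0.1219 0.1848] z [ 0.009  0.001 -1.   ] close az 80.7 F [-0.5 -0.6 -0.3] w 0.85 gf 0.0 q [ 0.08 -0.02  1.77  0.    1.39 -1.33]
top pale (238, 172, 11, 10) [0.629 0.046] [0.022 0.027]
top pale (256, 169, 11, 9) [ 0.638  -0.0018] [0.022 0.026]
top brown [array([ 0.4294, -0.3404]), array([0.0957, 0.0968]), np.float64(87.9433)]
top brown [array([ 0.5786, -0.3019]), array([0.1257, 0.0623]), np.float64(82.7546)]
scene brown [array([ 0.5939, -0.2936]), array([0.1519, 0.0674]), np.float64(81.1579)]
scene brown [array([ 0.462 , -0.3224]), array([0.0979, 0.0964]), np.float64(0.38)]
```

View pics/s11.png

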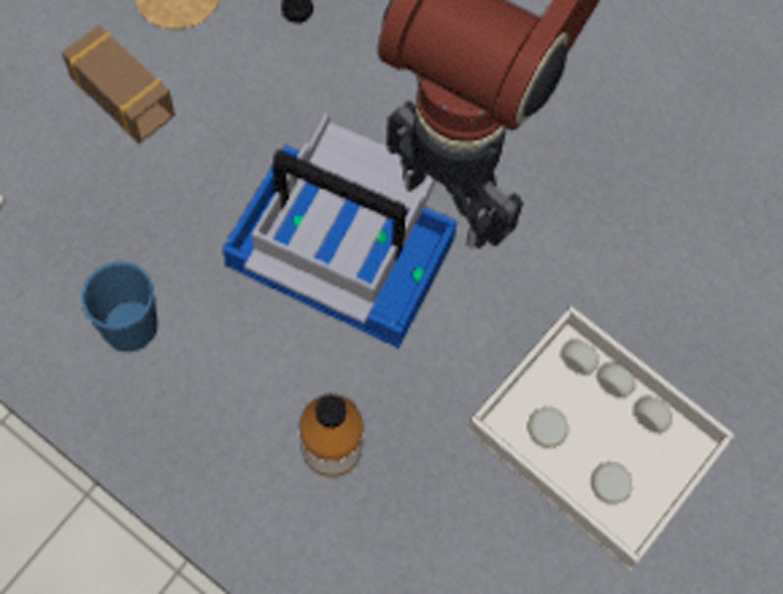

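All five stones are in the tray: three at the wall, plus (548,427) and (611,482). The vase lies with its mouth toward +y and has not moved. I'll fit a small kinematic model to check how far the tool can tilt to stand it up.

```bash
cat > kin.py <<'E'
from h import *
from scipy.optimize import least_squares
D=[([1.054,.0533,1.6142,0,1.476,-.119],(.2418,.5757,.2301)),([-.1,.04,1.8,0,1.31,-.31],(.5821,.0163,.1315)),([-.1,-.06,1.68,0,1.51,-.31],(.5851,.0133,.2559)),([.37,.29,1.31,0,1.54,.28],(.6521,.3316,.2533)),([.49,.01,1.97,-.88,.42,1.08],(.6527,.3322,.1691)),([-.06,-.38,2.4,.02,.86,-1.66],(.4255,.0521,.0125)),([-.51,-.22,2.13,0,1.24,-2.1],(.4279,-.1543,.0846)),([-.05,-.4,2.15,0,1.4,-.24],(.4196,.0514,.1497)),([.08,-.02,1.77,0,1.39,-1.33],(.5688,.1219,.1848))]
R=lambda a,t:Ro.from_rotvec(np.array(a)*t).as_matrix()
X,Y,Z=np.eye(3)
def fk(q,k):
    h,L1,L2,L,d,e=k
    M=R(Z,q[0])@R(Y,q[1]); p=np.array([0,0,h])+M@[0,0,L1]
    M=M@R(Y,q[2]); p=p+M@[e,0,L2]; p=p+R(Z,q[0])@[0,d,0]
    M=M@R(Z,-q[3])@R(Y,q[4]); p=p+M@[0,0,L]
    return p,M@R(Z,q[5])        # closing axis = M x-axis up to sign
r=least_squares(lambda k:np.ravel([fk(q,k)[0]-p for q,p in D]),[.3,.4,.4,.25,.07,0])
K=r.x
if __name__=="__main__":
    print(K.round(3),np.abs(r.fun).max().round(4)); print([fk(D[i][0],K)[1][:,[0,2]].round(2).tolist() for i in(0,4)])
lo=[-3.01,-1.01,.06,-1.02,.09,-3.14];hi=[3.01,2.22,2.58,4.17,2.62,3.14]
def ik(p,z,c,q0):
    g=lambda q:np.r_[(fk(q,K)[0]-p)*5,fk(q,K)[1][:,2]-z,(fk(q,K)[1][:,0]-c)*.5]
    return least_squares(g,q0,bounds=(lo,hi))
E
python3 kin.py; python3 - <<'E'
from kin import *
import warnings
# tool: at grasp mouth az m0=82.5, tilt s back (fingers toward foot by s); then yaw by w, stand up
def pose(m,phi,sgn): # phi: 0 fingers down ; + toward mouth dir ; closing axis = z x m
    md=np.array([np.cos(m),np.sin(m),0]); z=np.array([0,0,-1])*np.cos(phi)+md*np.sin(phi)
    return z,sgn*np.array([np.sin(m),-np.cos(m),0])
m0=np.radians(82.5)
for s in(0,20,30):
    s_=np.radians(s)
    z,c=pose(m0,-s_,1); md=np.array([.13,.99,0])
    g=np.array([.582,-.302,.027])+md*.03; p=g+z*.019
    q0=ik(p,z,c,[-.6,.2,1.7,-.2,1.3,-.5]); print("start",s,q0.cost.round(5),q0.x.round(2),p.round(3))
    for a in(80,60,40,20,0,-20):
        z,c=pose(np.radians(a),np.pi/2-s_,1)
        p=np.array([.434,-.351,.004+.0925])+z*.019
        b=min((ik(p,z,c,[-.9,.3,2.,q4,1.2,q6]) for q4 in(.8,1.6,0.2) for q6 in(-1.5,0,1.5)),key=lambda r:r.cost)
        w=p-z*K[3]; print("  end a",a,b.cost.round(5),b.x.round(2),"wrist",w.round(2))
E
```

```text
[-0.024  0.468  0.593  0.183  0.058 -0.035] 0.098
[[[-0.39, -0.0], [-0.92, -0.0], [0.0, -1.0]], [[-0.43, 0.5], [0.78, 0.62], [0.45, -0.6]]]
start 0 0.0 [-0.53  0.22  1.83 -0.    1.09  2.75] [ 0.586 -0.272  0.008]
  end a 80 0.0 [-0.99  0.33  1.87 -1.01  2.2   2.32] wrist [ 0.41 -0.51  0.1 ]
  end a 60 0.0282 [-1.04  0.24  1.94 -1.02  1.97  2.38] wrist [ 0.35 -0.49  0.1 ]
  end a 40 0.1064 [-1.07  0.12  2.   -1.02  1.71  2.55] wrist [ 0.31 -0.46  0.1 ]
  end a 20 0.08425 [-0.99  0.03  2.34  4.17  1.45  2.31] wrist [ 0.28 -0.41  0.1 ]
  end a 0 0.01075 [-1.   -0.08  2.38  4.17  1.17  2.28] wrist [ 0.27 -0.35  0.1 ]
  end a -20 0.0 [-0.95 -0.18  2.42  3.98  0.87  2.2 ] wrist [ 0.28 -0.3   0.1 ]
start 20 0.00114 [-0.44  0.2   1.88  0.42  1.   -3.14] [ 0.585 -0.279  0.009]
  end a 80 0.0 [-0.98  0.25  1.86 -0.79  1.99  2.28] wrist [ 0.41 -0.5   0.15]
  end a 60 0.0 [-1.03  0.17  1.96 -0.99  1.78  2.43] wrist [ 0.36 -0.48  0.15]
  end a 40 0.01418 [-1.05  0.06  2.04 -1.02  1.53  2.6 ] wrist [ 0.32 -0.45  0.15]
  end a 20 0.04519 [-1.03 -0.07  2.11 -1.02  1.22  2.86] wrist [ 0.29 -0.4   0.15]
  end a 0 0.0584 [-0.97 -0.2   2.2  -1.02  0.84 -3.14] wrist [ 0.28 -0.35  0.15]
  end a -20 0.00868 [-0.9  -0.23  2.4   4.17  0.55  2.38] wrist [ 0.29 -0.3   0.15]
start 30 0.0 [-0.4   0.2   1.9   0.61  0.99 -3.08] [ 0.585 -0.282  0.011]
  end a 80 0.0 [-0.97  0.21  1.86 -0.69  1.87  2.27] wrist [ 0.41 -0.49  0.18]
  end a 60 0.0 [-1.01  0.13  1.96 -0.88  1.68  2.45] wrist [ 0.36 -0.47  0.18]
  end a 40 0.00013 [-1.04  0.03  2.06 -1.02  1.45  2.61] wrist [ 0.33 -0.44  0.18]
  end a 20 0.00921 [-1.02 -0.08  2.13 -1.02  1.17  2.86] wrist [ 0.3  -0.4   0.18]
  end a 0 0.01526 [-0.97 -0.19  2.21 -1.02  0.84  3.13] wrist [ 0.29 -0.35  0.18]
  end a -20 0.00851 [-0.89 -0.26  2.28 -1.02  0.47 -2.88] wrist [ 0.3  -0.3   0.18]
```

```bash
sed -i 's/R(Z,-q\[3\])/R(Z,q[3])/' kin.py; python3 kin.py; cat > plan.py <<'E'
from kin import *
def pose(m,phi,sgn):
    md=np.array([np.cos(m),np.sin(m),0]); z=np.array([0,0,-1])*np.cos(phi)+md*np.sin(phi)
    return z,sgn*np.array([np.sin(m),-np.cos(m),0])
m0=np.radians(82.5)
for s in(0,20,30):
    s_=np.radians(s)
    z,c=pose(m0,-s_,-1); md=np.array([.13,.99,0])
    g=np.array([.582,-.302,.027])+md*.03; p=g+z*.019
    q0=ik(p,z,c,[-.6,.2,1.7,-.2,1.3,-.5]); print("start",s,q0.cost.round(5),q0.x.round(2),p.round(3))
    for a in(80,60,40,20,0):
        z,c=pose(np.radians(a),np.pi/2-s_,-1)
        p=np.array([.434,-.351,.004+.0925])+z*.019
        b=min((ik(p,z,c,[-.9,.3,2.,q4,1.2,q6]) for q4 in(.8,1.6,0.2) for q6 in(-1.5,0,1.5)),key=lambda r:r.cost)
        w=p-z*K[3]; print("  end a",a,b.cost.round(5),b.x.round(2),"wrist",w.round(2))
E
python3 plan.py
```

```text
[0.243 0.424 0.61  0.281 0.074 0.096] 0.0034
[[[-0.39, -0.0], [-0.92, -0.0], [0.0, -1.0]], [[-0.6, 0.8], [-0.06, 0.07], [-0.8, -0.6]]]
start 0 0.0 [-0.55  0.33  1.7  -0.    1.11 -0.42] [ 0.586 -0.272  0.008]
  end a 80 0.0 [-1.11  0.77  1.46  0.88  2.26 -0.92] wrist [ 0.39 -0.61  0.1 ]
  end a 60 0.0 [-1.2   0.66  1.64  1.07  2.05 -0.86] wrist [ 0.3  -0.58  0.1 ]
  end a 40 0.0 [-1.28  0.54  1.85  1.27  1.84 -0.86] wrist [ 0.23 -0.52  0.1 ]
  end a 20 0.0 [-1.32  0.41  2.06  1.49  1.63 -0.9 ] wrist [ 0.19 -0.44  0.1 ]
  end a 0 0.0 [-1.31  0.27  2.26  1.79  1.42 -0.98] wrist [ 0.17 -0.35  0.1 ]
start 20 0.0 [-0.42  0.31  1.76 -0.4   1.01 -0.08] [ 0.585 -0.279  0.009]
  end a 80 0.0 [-1.09  0.61  1.52  0.69  2.04 -0.96] wrist [ 0.39 -0.59  0.19]
  end a 60 0.0 [-1.18  0.49  1.7   0.88  1.84 -0.84] wrist [ 0.31 -0.56  0.19]
  end a 40 0.0 [-1.25  0.35  1.9   1.06  1.63 -0.76] wrist [ 0.25 -0.51  0.19]
  end a 20 0.0 [-1.29  0.19  2.1   1.26  1.39 -0.7 ] wrist [ 0.2  -0.44  0.19]
  end a 0 0.0 [-1.27  0.01  2.3   1.5   1.12 -0.67] wrist [ 0.19 -0.35  0.19]
start 30 0.0 [-0.35  0.33  1.77 -0.61  1.01  0.11] [ 0.585 -0.282  0.011]
  end a 80 0.0 [-1.08  0.52  1.57  0.61  1.92 -0.96] wrist [ 0.39 -0.57  0.23]
  end a 60 0.0 [-1.16  0.4   1.73  0.79  1.74 -0.81] wrist [ 0.32 -0.55  0.23]
  end a 40 0.0 [-1.22  0.26  1.92  0.95  1.53 -0.69] wrist [ 0.26 -0.5   0.23]
  end a 20 0.0 [-1.25  0.1   2.11  1.12  1.29 -0.58] wrist [ 0.22 -0.43  0.23]
  end a 0 0.0 [-1.22 -0.08  2.28  1.3   1.01 -0.46] wrist [ 0.21 -0.35  0.23]
```

Model residual is 3 mm. Plan: grasp the vase 30 mm toward the mouth with the tool tilted 20°, then swing 90° about the closing axis.

Call:
play_rows(
  series=[
    [[0.001,-0.025,0.01,0,0,-8,1],[0.001,-0.034,0,0,0,-8,1],[0.001,-0.034,0,0,0,-8,1],[0.001,-0.034,0,0,0,-8,1],[0.001,-0.034,0,0,0,-8,1],[0.001,-0.034,0,0,0,-8,1],[0.002,-0.034,0,0,0,-8,1],[0.002,-0.034,0,0,0,-8,1],[0.002,-0.034,0,0,0,-8,1],[0.002,-0.034,0,0,0,-8,1]],
  ],
)

```text
time: 30.1
tool_pos: [0.5827, -0.2085, 0.1918]
tool_rot: [0.002, 0.703, 0.711, 0.0]
contact_force: [0.8, -0.2, -0.3]
gripper_width: 1.001
grasp_force: 0.0
```

Call:
play_rows(
  series=[
    [[0.002,-0.034,0,0,0,-8,1],[0,-0.034,0,-4,0.5,0,1],[0,-0.002,0,-5,0.7,0,1],[0,0,0,-5,0.7,0,1],[0,0,-0.03,-6,0.7,0,1],[0,0,-0.03,0,0,0,1],[0,0,-0.03,0,0,0,1],[0,0,0,0,0,0,1]],
  ],
)

```text
time: 30.9
tool_pos: [0.5814, -0.2752, 0.0957]
tool_rot: [0.112, 0.737, 0.653, -0.134]
contact_force: [-0.9, 0.6, -0.5]
gripper_width: 0.998
grasp_force: 0.0
```

```bash
python3 look2.py pics/s12.png scene 140,290,160,360
```

```text
t 30.9 p [ 0.5814 -0.2752  0.0957] z [-0.051 -0.34  -0.939] close az -7.0 F [-0.9  0.6 -0.5] w 0.998 gf 0.0 q [-0.41  0.18  1.74 -0.37  1.15 -0.15]
top pale (186, 300, 16, 14) [0.2834 0.1759] [0.035 0.033]
top pale (238, 172, 11, 10) [0.6287 0.0459] [0.022 0.027]
top pale (256, 169, 11, 9) [ 0.6386 -0.0011] [0.027 0.022]
top brown [array([ 0.4294, -0.3404]), array([0.0957, 0.0968]), np.float64(87.9433)]
top brown [array([ 0.5751, -0.32  ]), array([0.0888, 0.0621]), np.float64(84.0022)]
top brown [array([ 0.4524, -0.1059]), array([0.1787, 0.6513]), np.float64(66.3847)]
scene brown [array([ 0.5976, -0.2629]), array([0.0901, 0.0653]), np.float64(81.1235)]
```

View pics/s12.png

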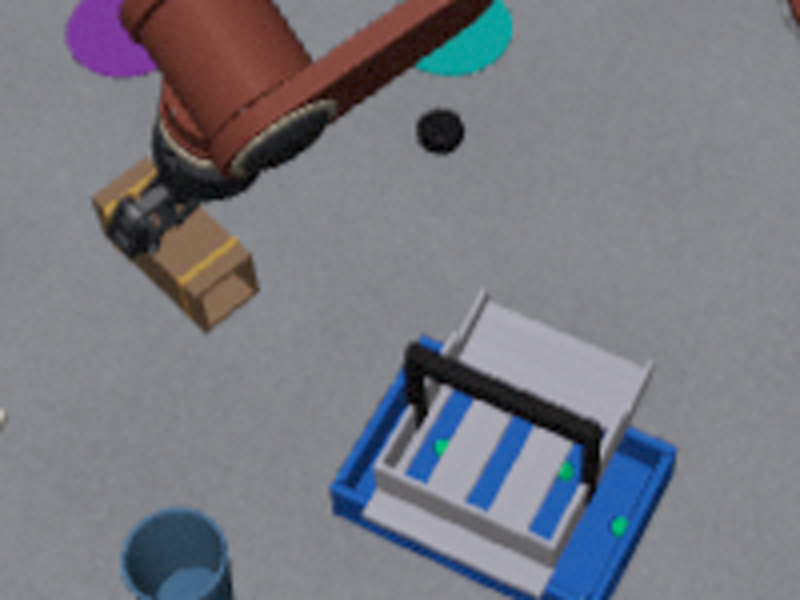

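The fingers straddle the vase line and the vase is in place with its mouth at (225,295). I'll descend and grip.

Call:
play_rows(
  series=[
    [[0.002,-0.002,-0.025,0,0,0,1],[0.001,-0.002,-0.025,0,0,0,1],[0,0,-0.02,0,0,0,1],[0,0,-0.015,0,0,0,1],[0,0,0,0,0,0,1],[0,0,0,0,0,0,0.6],[0,0,0,0,0,0,0.3],[0,0,0,0,0,0,0.3],[0,0,0,0,0,0,0.3],[0,0,0,0,0,0,0.3]],
  ],
)

```text
time: 32.0
tool_pos: [0.5885, -0.2825, 0.0186]
tool_rot: [0.118, 0.738, 0.651, -0.131]
contact_force: [1.1, 1.9, 5.7]
gripper_width: 0.624
grasp_force: 64.9
```

Call:
play_rows(
  series=[
    [[0,0,0.02,0,0,0,0.3],[0,0,0.04,0,0,0,0.3],[0,0,0.04,0,0,0,0.3],[0,0,0.04,0,0,0,0.3],[0,0,0,5,-0.65,0,0.3],[0,0,0,5,-0.65,0,0.3],[0,0,0,5,-0.65,0,0.3],[0,0,0,5,-0.65,0,0.3]],
  ],
)

```text
time: 32.8
tool_pos: [0.5862, -0.2815, 0.1557]
tool_rot: [-0.0, 0.75, 0.662, 0.001]
contact_force: [-0.7, -0.1, -4.2]
gripper_width: 0.625
grasp_force: 64.3
```

```bash
python3 -c "
from h import *
st()"
```

```text
t 32.8 p [ 0.5862 -0.2815  0.1557] z [ 0.001  0.002 -1.   ] close az -7.1 F [-0.7 -0.1 -4.2] w 0.625 gf 64.3 q [-0.56  0.17  1.62  0.    1.36 -0.44]
```

Call:
play_rows(
  series=[
    [[-0.01,-0.005,0.01,5,-0.65,0,0.3],[-0.015,-0.006,0.01,7,-0.9,0,0.3],[-0.016,-0.006,0,7,-0.9,0,0.3],[-0.016,-0.006,0,7,-0.9,0,0.3],[-0.016,-0.006,0,7,-0.9,0,0.3],[-0.016,-0.006,0,7,-0.9,0,0.3],[-0.016,-0.006,0,7,-0.9,0,0.3],[-0.016,-0.006,0,7,-0.9,0,0.3],[-0.016,-0.006,0,7,-0.9,0,0.3],[-0.014,-0.006,0,8,-1,0,0.3]],
  ],
)

```text
time: 33.8
tool_pos: [0.4349, -0.3419, 0.1762]
tool_rot: [-0.376, 0.616, 0.543, 0.43]
contact_force: [0.1, 0.9, -3.4]
gripper_width: 0.626
grasp_force: 64.4
```

```bash
python3 look2.py pics/s13.png scene 90,240,160,360
```

```text
t 33.8 p [ 0.4349 -0.3419  0.1762] z [ 0.122  0.929 -0.349] close az -7.4 F [ 0.1  0.9 -3.4] w 0.626 gf 64.4 q [-1.09  0.5   1.5   0.71  2.16 -0.89]
top pale (67, 341, 18, 17) [0.1827 0.4725] [0.05  0.031]
top pale (129, 337, 19, 21) [0.1812 0.3076] [0.042 0.049]
top pale (488, 236, 6, 18) [ 0.4419 -0.5955] [0.013 0.045]
top pale (238, 172, 11, 10) [0.6289 0.0462] [0.022 0.026]
top pale (256, 169, 11, 9) [ 0.638  -0.0018] [0.022 0.026]
top brown [array([ 0.4305, -0.3558]), array([0.1264, 0.1001]), np.float64(87.9433)]
scene brown [array([ 0.3997, -0.3858]), array([0.2768, 0.0979]), np.float64(45.5267)]
```

View pics/s13.png

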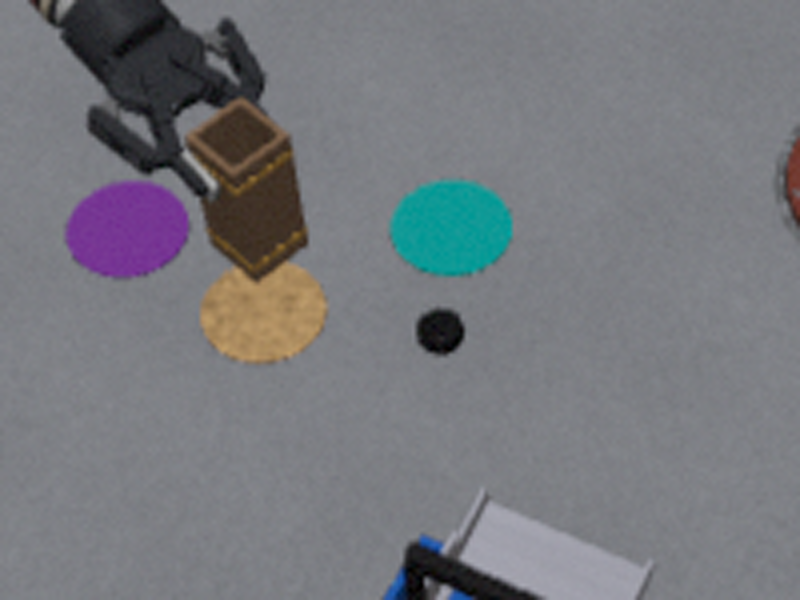

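The vase hangs upright: mouth centre at crop (238,138), lowest foot corner at (258,278), mat centre at (264,310). I'll check it numerically before lowering.

```bash
python3 - <<'E'
from h import *
f=grab("scene")
m=np.array([.13,.99,0]);n=np.array([.99,-.13,0]);b=np.array([.434,-.351,.176-.083])
k=lambda X:((proj(f,X)-[160,90])*4).round()
print("mouth c",k(b+[0,0,.125]))
for s,t in((1,1),(1,-1),(-1,1),(-1,-1)): o=s*.027*m+t*.027*n; print("foot",k(b+o),"mouth",k(b+o+[0,0,.125]))
print("mat c",k([.434,-.351,.004]), ray(f,160+264/4,90+310/4,.004), "mouth ray",ray(f,160+238/4,90+138/4,.218))
E
```

```text
mouth c [232. 127.]
foot [249. 277.] mouth [227. 167.]
foot [301. 238.] mouth [285. 127.]
foot [203. 238.] mouth [179. 127.]
foot [256. 200.] mouth [236.  87.]
mat c [265. 307.] [ 0.43707865 -0.34988006  0.004     ] mouth ray [ 0.43914924 -0.34020014  0.218     ]
```

Call:
play_rows(
  series=[
    [[0,-0.001,-0.02,3,-0.4,0,0.3],[0,-0.001,-0.025,0,0,0,0.3],[0,0,-0.02,0,0,0,0.3],[0,0,-0.01,0,0,0,0.3],[0,0,-0.004,0,0,0,0.3],[0,0,0,0,0,0,0.3]],
  ],
)

```text
time: 34.55
tool_pos: [0.4361, -0.3429, 0.0976]
tool_rot: [-0.389, 0.605, 0.534, 0.445]
contact_force: [-0.2, 0.2, -2.2]
gripper_width: 0.621
grasp_force: 64.5
```

Call:
play_rows(
  series=[
    [[0,0,-0.002,0,0,0,0.3],[0,0,-0.002,0,0,0,0.3],[0,0,0,0,0,0,0.3]],
  ],
)

```text
time: 34.85
tool_pos: [0.4359, -0.3432, 0.0936]
tool_rot: [-0.389, 0.605, 0.534, 0.445]
contact_force: [-0.7, 0.1, -3.0]
gripper_width: 0.623
grasp_force: 64.5
```

Call:
play_rows(
  series=[
    [[0,0,-0.002,0,0,0,0.3],[0,0,-0.002,0,0,0,0.3],[0,0,0,0,0,0,0.3]],
  ],
)

```text
time: 35.15
tool_pos: [0.4357, -0.3437, 0.0927]
tool_rot: [-0.39, 0.603, 0.534, 0.446]
contact_force: [-2.2, 0.7, 8.6]
gripper_width: 0.627
grasp_force: 65.0
```

```bash
python3 look2.py pics/s14.png scene 90,240,160,360
```

```text
t 35.15 p [ 0.4357 -0.3437  0.0927] z [ 0.122  0.947 -0.298] close az -7.2 F [-2.2  0.7  8.6] w 0.627 gf 65.0 q [-1.09  0.65  1.48  0.69  2.1  -0.98]
top pale (309, 380, 20, 20) [ 0.0828 -0.1449] [0.045 0.047]
top pale (442, 371, 20, 12) [ 0.1137 -0.4756] [0.046 0.026]
top brown [array([ 0.4289, -0.3434]), array([0.1031, 0.0982]), np.float64(82.4947)]
scene pale (420, 360, 21, 17) [0.5988 0.4821] [0.035 0.05 ]
scene pale (249, 355, 16, 16) [0.8617 0.1272] [0.033 0.039]
scene pale (458, 329, 15, 13) [0.4754 0.5131] [0.031 0.036]
scene brown [array([ 0.4367, -0.3607]), array([0.1902, 0.0981]), np.float64(55.8973)]
scene brown [array([ 0.3624, -0.6704]), array([0.0953, 0.191 ]), np.float64(37.4302)]
```

The foot is in contact (8.6 N). I'll release and retreat along the tool axis.

Call:
play_rows(
  series=[
    [[0,0,0,0,0,0,0.8],[0,0,0,0,0,0,1],[0,0,0,0,0,0,1],[0,0,0,0,0,0,1],[-0.002,-0.014,0.005,0,0,0,1],[-0.004,-0.028,0.009,0,0,0,1],[-0.004,-0.028,0.009,0,0,0,1],[-0.004,-0.028,0.009,0,0,0,1],[-0.004,-0.028,0.02,0,0,0,1],[0,0,0.04,0,0,0,1]],
  ],
)

```text
time: 36.25
tool_pos: [0.416, -0.4713, 0.1785]
tool_rot: [-0.391, 0.606, 0.531, 0.446]
contact_force: [0.2, 0.5, -0.6]
gripper_width: 1.001
grasp_force: 0.0
```

Call:
play_rows(
  series=[
    [[0,0,0.04,0,0,0,1],[0,0,0.04,0,0,0,1],[0,0,0.04,0,0,0,1],[0,0,0,0,0,0,1],[0,0,0,0,0,0,1]],
  ],
)

```text
time: 36.75
tool_pos: [0.4176, -0.47, 0.3029]
tool_rot: [-0.388, 0.606, 0.534, 0.444]
contact_force: [0.8, -0.4, -1.2]
gripper_width: 1.003
grasp_force: 0.0
```

```bash
python3 - <<'E'
from h import *
st()
f=grab("scene");cv2.imwrite("pics/s15.png",cv2.resize(f["frame"][90:390,150:450],None,fx=2,fy=2,interpolation=cv2.INTER_CUBIC))
k=lambda X:((proj(f,X)-[150,90])*2).round()
print("ideal mouth c",k([.437,-.350,.129]),"mat",k([.437,-.35,.004]))
for s,t in((1,1),(1,-1),(-1,1),(-1,-1)):
    o=s*.027*np.array([.13,.99,0])+t*.027*np.array([.99,-.13,0]);print(k(np.array([.437,-.35,.004])+o),k(np.array([.437,-.35,.129])+o))
E
```

```text
t 36.75 p [ 0.4176 -0.47    0.3029] z [ 0.124  0.944 -0.305] close az -7.4 F [ 0.8 -0.4 -1.2] w 1.003 gf 0.0 q [-1.18  0.6   1.15  0.82  2.43 -0.72]
ideal mouth c [143. 105.] mat [152. 155.]
[150. 174.] [141. 125.]
[175. 155.] [168. 105.]
[129. 155.] [117. 105.]
[154. 136.] [144.  86.]
```

View pics/s15.png

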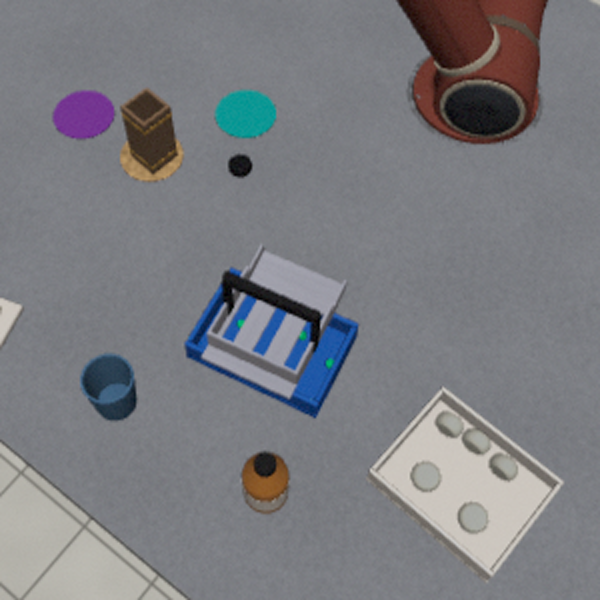

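The vase stands on the cork mat, mouth centre at (147,107) against an ideal (143,105). The sieve sits level on the tub and all five stones are in the tray. Handing in.

```bash
python3 -c "
from plant import manip
print(manip.job_done())"
```

```text
the job is handed in; nothing more can be done
None
```

The job is handed in, but the hand-in gave no verdict: the five nuggets went into the tub, three sieve stones and two strays are in the tray, the sieve is level across the tub, and the vase stands on the cork mat.

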